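Draw the slide board out from under the carton stack

TASK

Three small cartons stand on a flat slide board in the packing jig, and the board is needed back. Slide the jig's stop up until it just bears against the stack, then draw the board out from under the cartons by its cleat, so that they settle upright on the bench and stay where they stand, within about 6 mm, and set the board down flat in the shallow steel tray. Do not touch the cartons with the gripper, do not let the board drop, and leave the other things on the bench where they are.

Things in the scene. Friction and masses are not known exactly. Their poses are not given: they have to be found in the camera images.
- jig: Fixed packing jig: two low aluminium guide rails, 270 mm long, 12 mm high, 108 mm apart inside, flat on the bench. Origin on the bench, midway between the rails, at the nominal middle of the carton stack. Its +x runs along the rails from the stop to the stack (away from the board's cleat), z up; the rails reach from x = -200 mm to +70 mm
- stop (a joint): Steel sliding stop bridging the rails above the board; slides along jig +x, 0 to 0.09 m, growing towards the stack. Its flat face (100 mm wide, 6 to 34 mm above the bench) is at jig x = -115 mm + joint value; it reaches 72 mm back from there. Stiff: slides at about 10 N and stays where left. It meets only the bottom carton; about 3 N or more on that shoves the stack along the board
- stop_post (a point): Grip point on the stop's upright black post: post 18 mm square, sides along the jig axes, from 34 to 122 mm above the bench; this point is on its axis 105 mm above the bench, 60 mm behind the stop's face
- board: Loose white-faced slide board 310 x 90 x 4 mm, 0.15 kg, lying between the rails on the bench and passing under the stop with 2 mm to spare above it (pull it level). Origin at the middle of its underside; x along its length, pointing from the cleat end to the end under the stack; z up
- cleat (a point): Grip point on the board's wooden cleat (cross bar, 18 mm along board x, 60 mm along board y, top 38 mm above the board's underside), 130 mm from the board's middle towards board -x and 25 mm above its underside
- carton_top: Top carton of the stack, 100 mm (jig x) x 80 mm (jig y) x 30 mm, about 0.16 kg; origin at the middle of its underside. Under it stand the middle carton (100 x 80 x 35 mm, about 0.2 kg) and the bottom carton (100 x 80 x 40 mm, about 0.24 kg), which are not reported: the stack is careless, and the bottom carton may stand up to 23 mm before or behind the top one along jig x, the middle one up to 6 mm
- tray: Fixed shallow open steel tray for the board, 334 x 114 mm outside, 12 mm high, walls and floor 4 mm thick (inside 326 x 106 mm). Origin at the middle of its underside, x along its length. The board may lie in it either end first
- tape_roll: Bystander: loose roll of brown tape lying flat, 90 mm across, 48 mm high; origin at the middle of its underside
- spare_carton: Bystander: loose carton 75 x 55 x 45 mm; origin at the middle of its underside
- spare_carton2: Bystander: loose carton 85 x 60 x 50 mm; origin at the middle of its underside
- marker: Bystander: loose black marker, 16 mm thick, about 120 mm long, lying along its x
- scanner: Bystander: loose hand scanner lying on its side, about 155 x 50 x 35 mm along its x
Mind the look-alikes: they are no part of the job. Leave any green or yellow look-alike of the carton_top alone.

How it is judged:
By the outcome, as a careful person would: the job done as asked, in the order asked, and still so for the second after the job is handed in, with the robot touching nothing.
It also fails if it takes over 64 s, if anything falls off the work surface, if the arm or the gripper's body presses on something with over 40 N, if the wrist force passes 120 N, or if a joint passes its speed limit or range.

ROBOT

A 7-joint arm with a two-finger parallel gripper is mounted at the origin on the work surface. World frame = base frame: x ahead of the robot, y to its left, z up, the work surface at z = 0. Lengths are in m, angles in rad, forces in N, time in s.
With the tool pointing down it reaches from about 0.425 to 0.875 m from the base axis. Payload 4.7 kg.
Tool frame: the origin (TCP) lies between the finger pads; the fingertips stand 11 mm ahead of it and the grasp point (between the pads) lies 8 mm behind it; z points along the fingers, y is the direction in which the jaws open and shut (so a half turn about z gives the same grasp; the last joint's range is limited). The gripper opens to 87 mm and grips with 3 to 60 N. Pads are 19 mm wide; open, the fingers measure 117 mm over their backs; the gripper's body (75 mm by 190 mm) begins 51 mm behind the grasp point.
Start: joints at [1.281, 0.321, -0.07, 1.45, 0.023, 1.371, -0.057], TCP at [0.194, -0.62, 0.234] pointing down, gripper open.
Joint ranges: [-2.86, 2.86], [-0.3, 2.09], [-1.38, 1.24], [0.06, 2.45], [-1.56, 4.7], [0.09, 2.05], [-2.69, 2.69]. Speed limits (rad/s): [2.57, 2.57, 3.14, 3.14, 3.14, 3.14, 3.14].

INTERFACE

Orientations are given as a 3x3 rotation matrix whose columns are the frame's x, y, z axes.
In Python, from station import get_state, grab_frame, get_calibration, job_done gives the robot as it stands.
- The arm moves only by the tool servo_tool, never from a script. Its argument "deltas" is a list of rows, each a list of 6 numbers: the shift along the tool's x, y, z in m, then the turn, a rotation vector about the tool's x, y, z in rad. A call has 1 to 12 rows; each row is the pose to reach, as a shift and turn from the pose measured when the call began, along the tool's axes at that moment; what a row does not reach only later rows make up. A row lasts 1/8 s, in which the tool goes at most 62.5 mm and 10.7 degrees, less where a joint would pass 70% of its speed; a pose out of reach is approached as far as the arm can. A call with a gripper value outside its range is refused whole. "gripper" is the closure in counts, from 0 (fully open) to 255 (shut), set as the call begins (left out, the last holds). The fingers move at their own pace and stop on an object; "newtons" is the grip in N (left out, the last holds). Time passes only in rows, so rows that repeat a pose let the fingers close. It gives the time, the measured TCP pose, the force and the opening at its end, in the units of the state.
- get_state(): the state, without advancing time (a new reading comes with each control period).
- grab_frame(name): name is "side" or "top"; returns the picture (400x640x3 uint8, blue, green, red); there is no depth.
- get_calibration(name): a dict with "K" (3x3 intrinsics, pixels), "R" (3x3) and "t" (3): a world point X has camera coordinates R X + t. Camera axes: x right, y down, z forward; pixel columns grow to the right and rows downward; lengths in m; the calibration is good to about 2 mm. A picture is of the moment at which its call begins. get_calibration takes no time and is no camera call.
- job_done(): hands the job in, once; it reports no verdict.
The state is a dict: "time": time; "joint_positions": joint angles; "dq": joint speeds; "joint_torque": joint torques, N m; "ee_pos": TCP position; "tool_rot": TCP orientation; "wrist_force": force on the tool from outside, world axes, zero at the start; "wrist_torque": the same for the moment, N m; "width": opening from 0.0 (shut) to 1.0 (fully open).
Only numpy, scipy, OpenCV 4.12 (cv2) and the standard library are available. Lean on these libraries where they do the work, as an engineer would, in place of code of your own. Each camera call takes 0.05 s, during which the arm holds its last target.

## Working session

There is one attempt and no reset: what is moved stays moved. The work goes in short steps, Python scripts to look and compute and a tool call to move; the robot and the scene stay as the last step left them, time stands still between calls to the robot, and variables do not carry over. Pictures are saved under pics/ and viewed, and the job is handed in when it is done.

Besides the shell and the picture viewer there is one more tool, called by a JSON object that holds its "fn" and its "kwargs". servo_tool: Moves the arm, as the interface text tells. Its arguments: {"type":"object","properties":{"deltas":{"type":"array"},"gripper":{"type":"number"},"newtons":{"type":"number"}},"required":["deltas"]}

```bash
ls; mkdir -p pics; python3 - <<'E'
from station import *
import cv2
s=get_state()
for k in s: print(k,s[k])
for n in("side","top"):
    cv2.imwrite(f"pics/{n}0.png",grab_frame(n)); print(n,get_calibration(n))
E
```

```text
pics
time 0.0
joint_positions [ 1.28112973  0.32181679 -0.07007845  1.4516619   0.0226241   1.37077135
 -0.05690173]
dq [-9.33379800e-06 -1.32929663e-04 -5.84646534e-04 -5.19437556e-04
  1.61413809e-03  3.41637347e-04 -1.37840704e-03]
joint_torque [ 2.95776736e-04 -4.91292143e+01 -4.03476460e-01 -3.12529421e+01
 -6.38942141e-02  4.39342414e-02  1.60000941e-04]
ee_pos [ 0.19421284 -0.61976472  0.23247205]
tool_rot [[ 9.54208372e-01  2.99141985e-01 -6.74802819e-04]
 [ 2.99142721e-01 -9.54206785e-01  1.74461837e-03]
 [-1.22012827e-04 -1.86659180e-03 -9.99998250e-01]]
wrist_force [-0.61829159 -0.26090615 -0.18973185]
wrist_torque [0.00669475 0.02360817 0.01723367]
width 1.0002462736044466
side {'K': array([[460.71140493,   0.        , 311.6309991 ],
       [  0.        , 460.71140493, 192.89473536],
       [  0.        ,   0.        ,   1.        ]]), 'R': array([[-0.89110339, -0.45372456, -0.00829284],
       [-0.34744443,  0.69389946, -0.63070271],
       [ 0.29191971, -0.55914002, -0.77598023]]), 't': array([0.49801793, 0.1312038 , 1.23779011])}
top {'K': array([[383.05823494,   0.        , 320.28194666],
       [  0.        , 383.05823494, 204.7524112 ],
       [  0.        ,   0.        ,   1.        ]]), 'R': array([[-1.00557748e-04, -9.99998507e-01, -1.72502589e-03],
       [-9.91923960e-01,  3.18537323e-04, -1.26833579e-01],
       [ 1.26833939e-01,  1.69834042e-03, -9.91922511e-01]]), 't': array([0.14571403, 0.51539176, 1.09470013])}
```

View pics/side0.png

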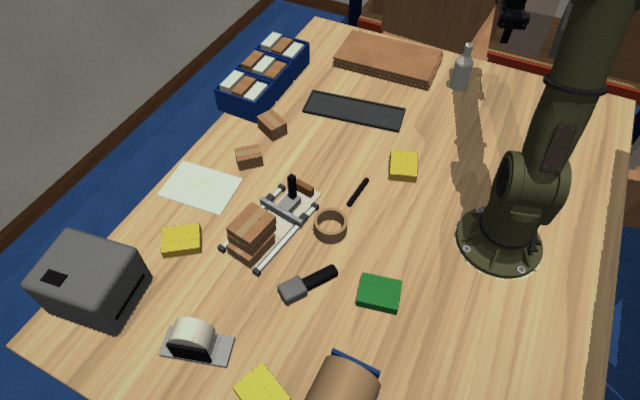

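View pics/top0.png

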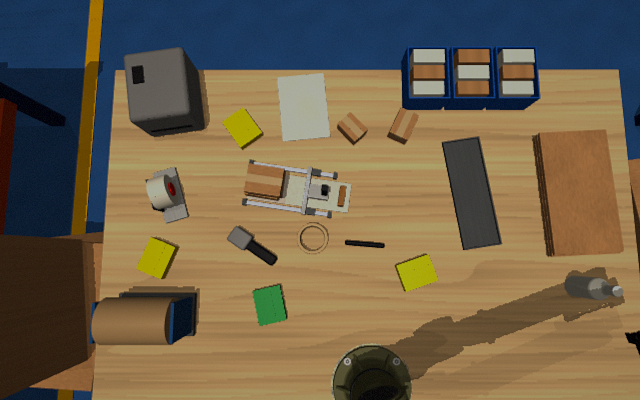

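The side view shows the stack near (250,235), the stop post near (292,187) and the cleat just behind it. The top view shows the jig at columns 243–350 and the dark tray near (472,193). I'll enlarge these areas.

```bash
cat > h.py <<'E'
import numpy as np, cv2
from station import *
def ray(n,u,v,z):
    c=get_calibration(n);K,R,t=[np.array(c[k]) for k in("K","R","t")]
    d=R.T@np.linalg.inv(K)@np.array([u,v,1.]); o=-R.T@t
    return o+d*(z-o[2])/d[2]
def proj(n,X):
    c=get_calibration(n);X=np.atleast_2d(X)
    p=(np.array(c["K"])@(np.array(c["R"])@X.T+np.array(c["t"])[:,None])).T
    return p[:,:2]/p[:,2:]
def crop(src,x0,y0,x1,y1,s,out):
    im=cv2.imread(src) if isinstance(src,str) else src
    o=cv2.resize(im[y0:y1,x0:x1],None,fx=s,fy=s,interpolation=cv2.INTER_CUBIC)
    st=10
    for x in range((x0+st-1)//st*st,x1,st):
        cv2.line(o,((x-x0)*s,0),((x-x0)*s,6),(0,0,255),1); cv2.putText(o,str(x),((x-x0)*s,16),0,.35,(0,0,255),1)
    for y in range((y0+st-1)//st*st,y1,st):
        cv2.line(o,(0,(y-y0)*s),(6,(y-y0)*s),(0,0,255),1); cv2.putText(o,str(y),(8,(y-y0)*s+4),0,.35,(0,0,255),1)
    cv2.imwrite(out,o)
E
python3 - <<'E'
from h import *
crop("pics/top0.png",235,150,361,225,6,"pics/top_jig.png")
crop("pics/side0.png",210,165,330,280,5,"pics/side_jig.png")
crop("pics/top0.png",435,130,510,255,4,"pics/top_tray.png")
E
```

```text
(no output)
```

View pics/top_jig.png

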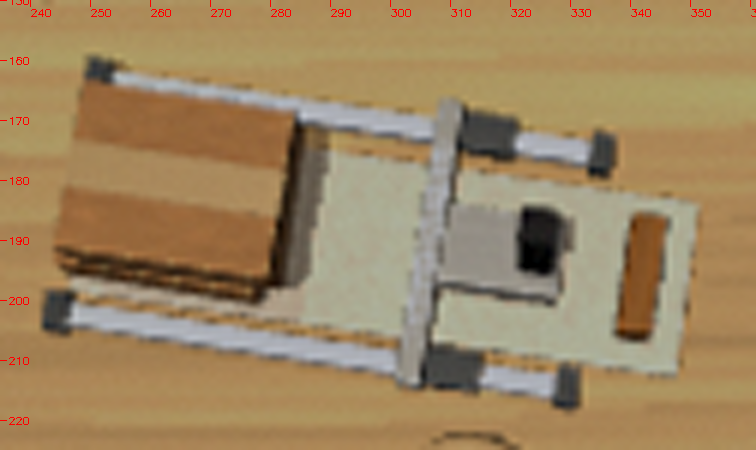

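View pics/side_jig.png

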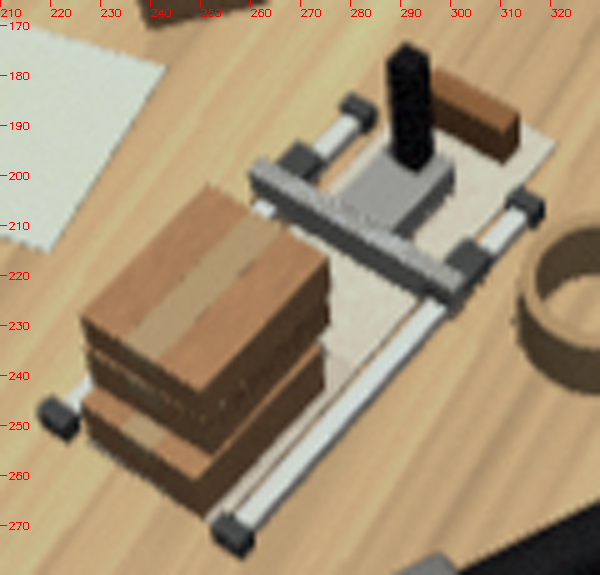

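View pics/top_tray.png

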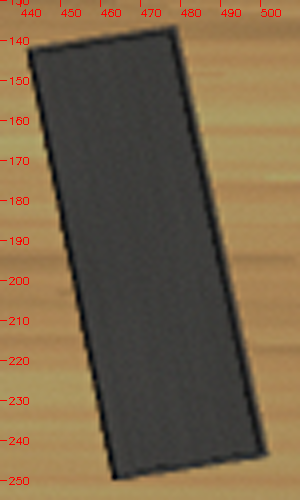

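```bash
python3 - <<'E'
from h import *
np.set_printoptions(precision=4,suppress=True)
for n in("side","top"):
    c=get_calibration(n); print(n,"cam",-np.array(c["R"]).T@np.array(c["t"]))
T=lambda u,v:(u/6+235,v/6+150)
S=lambda u,v:(u/5+210,v/5+165)
def p(l,n,q,z): r=ray(n,*q,z); print(l,r); return r
p("railU far",'top',T(88,70),.012);p("railU near",'top',T(615,155),.012)
p("railL far",'top',T(43,311),.012);p("railL near",'top',T(580,387),.012)
p("stop U",'top',T(440,98),.034);p("stop L",'top',T(397,383),.034)
for q in [(630,213),(667,216),(650,338),(615,335)]: p("cleat",'top',T(*q),.038)
for q in [(698,204),(677,376)]: p("board corner",'top',T(*q),.004)
for q in [(84,80),(299,112),(272,272),(54,246)]: p("ctop",'top',T(*q),.109)
for q in [(208,186),(328,263),(202,391),(82,317)]: p("ctopS",'side',S(*q),.109)
for q in [(82,405),(198,480)]: p("cbot far top S",'side',S(*q),.044)
p("cbot far low L",'side',S(205,515),.004)
p("cbot near top?",'side',S(323,342),.044);p("cbot near bot",'side',S(325,387),.004)
for q in [(408,43),(430,57),(412,72),(388,62)]: p("post S",'side',S(*q),.122)
for q in [(523,207),(558,210),(551,272),(518,270)]: p("post T",'top',T(*q),.122)
TR=lambda u,v:(u/4+435,v/4+130)
for q in [(28,51),(177,28),(267,453),(113,480)]: p("tray",'top',TR(*q),.012)
E
```

```text
side cam [0.128  0.827  1.0474]
top cam [0.3724 0.1437 1.1515]
railU far [0.6504 0.3606 0.012 ]
railU near [0.6064 0.0935 0.012 ]
railL far [0.527  0.3802 0.012 ]
railL near [0.4887 0.1116 0.012 ]
stop U [0.6307 0.1812 0.034 ]
stop L [0.4885 0.2017 0.034 ]
cleat [0.572  0.0874 0.038 ]
cleat [0.5705 0.0693 0.038 ]
cleat [0.5101 0.0781 0.038 ]
cleat [0.5116 0.0952 0.038 ]
board corner [0.5827 0.0512 0.004 ]
board corner [0.4951 0.0627 0.004 ]
ctop [0.622  0.3438 0.109 ]
ctop [0.6068 0.2439 0.109 ]
ctop [0.5319 0.2554 0.109 ]
ctop [0.544  0.3558 0.109 ]
ctopS [0.6058 0.248  0.109 ]
ctopS [0.5258 0.2629 0.109 ]
ctopS [0.5422 0.3565 0.109 ]
ctopS [0.6183 0.3462 0.109 ]
cbot far top S [0.6216 0.3589 0.044 ]
cbot far top S [0.5448 0.3699 0.044 ]
cbot far low L [0.5471 0.3678 0.004 ]
cbot near top? [0.5302 0.2694 0.044 ]
cbot near bot [0.5308 0.272  0.004 ]
post S [0.5544 0.1249 0.122 ]
post S [0.5392 0.1284 0.122 ]
post S [0.5427 0.142  0.122 ]
post S [0.5575 0.1415 0.122 ]
post T [0.5597 0.1403 0.122 ]
post T [0.5583 0.1244 0.122 ]
post T [0.5298 0.1276 0.122 ]
post T [0.5308 0.1426 0.122 ]
tray [ 0.7093 -0.2269  0.012 ]
tray [ 0.7274 -0.3418  0.012 ]
tray [ 0.4031 -0.3912  0.012 ]
tray [ 0.3833 -0.2764  0.012 ]
```

```bash
cat >> h.py <<'E'
def box(x0,x1,y0,y1,z0,z1): return np.array([[x,y,z] for x in(x0,x1) for y in(y0,y1) for z in(z0,z1)])
def overlay(src,n,items,win,s,out):
    im=cv2.imread(src) if isinstance(src,str) else src
    x0,y0,x1,y1=win
    o=cv2.resize(im[y0:y1,x0:x1],None,fx=s,fy=s,interpolation=cv2.INTER_CUBIC)
    for b,col in items:
        p=((proj(n,b)-[x0-.5+.0,y0-.5+.0])*s).round().astype(int)
        for i in range(8):
            for k in(1,2,4):
                if not i&k: cv2.line(o,tuple(map(int,p[i])),tuple(map(int,p[i|k])),col,1)
    cv2.imwrite(out,o)
def place(b,o,th):
    c,s_=np.cos(th),np.sin(th); return np.c_[b[:,0]*c-b[:,1]*s_+o[0],b[:,0]*s_+b[:,1]*c+o[1],b[:,2]]
def model(o,th,j,bot,top,bd):
    m=lambda *a:place(box(*a),o,th)
    f=-.115+j
    return [(m(-.2,.07,-.066,-.054,0,.012),(255,255,0)),(m(-.2,.07,.054,.066,0,.012),(255,255,0)),
     (m(f-.012,f,-.05,.05,.006,.034),(0,255,0)),(m(f-.069,f-.051,-.009,.009,.034,.122),(0,255,0)),
     (m(bd-.139,bd-.121,-.03,.03,.004,.038),(255,0,255)),(m(bd-.155,bd+.155,-.045,.045,0,.004),(255,0,255)),
     (m(bot-.05,bot+.05,-.04,.04,.004,.044),(0,0,255)),(m(top-.05,top+.05,-.04,.04,.079,.109),(0,255,255))]
E
cat > ov.py <<'E'
from h import *
M=model((.5765,.3008),np.radians(81.8),.005,.0138,0.0,-.091)
overlay("pics/top0.png","top",M,(235,150,361,225),6,"pics/ovt.png")
overlay("pics/side0.png","side",M,(210,165,330,280),6,"pics/ovs.png")
E
python3 ov.py
```

```text
(no output)
```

View pics/ovt.png

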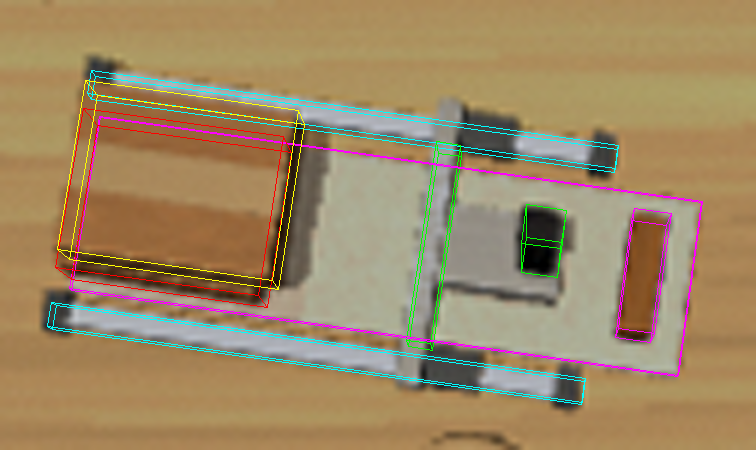

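View pics/ovs.png

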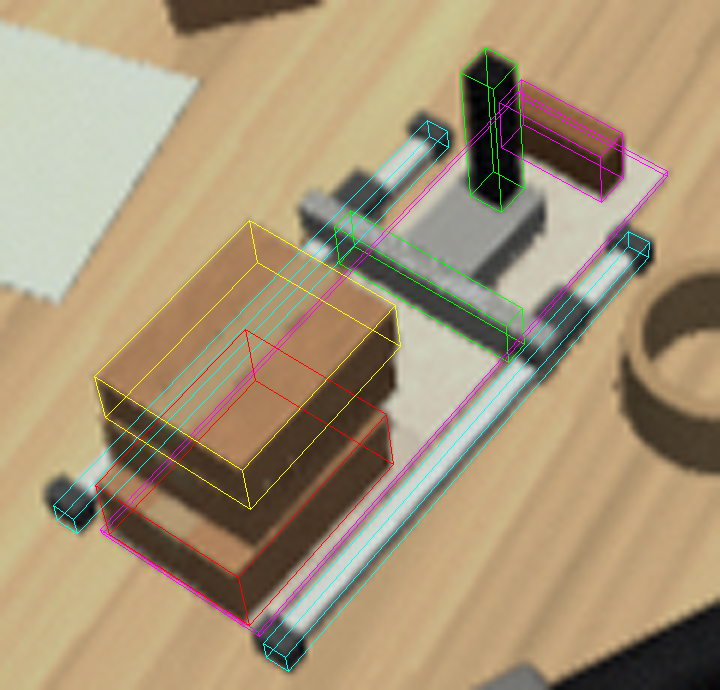

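```bash
cat >> h.py <<'E'
from scipy.spatial.transform import Rotation as Ro
def to(pos,yaw):  # yaw deg = world angle of tool x; tool down
    s=get_state();R=np.array(s["tool_rot"]);p=np.array(s["ee_pos"])
    a=np.radians(yaw);x=np.array([np.cos(a),np.sin(a),0]);z=np.array([0,0,-1.]);G=np.c_[x,np.cross(z,x),z]
    d=np.r_[R.T@(np.array(pos)-p),Ro.from_matrix(R.T@G).as_rotvec()]
    print("delta",np.round(d,4),"t",round(s["time"],2)); return d
def st():
    s=get_state();R=np.array(s["tool_rot"])
    print("t %.2f"%s["time"],"pos",np.round(s["ee_pos"],4),"yaw %.2f tilt"%np.degrees(np.arctan2(R[1,0],R[0,0])),np.round(np.degrees(R[:2,2]),2),"F",np.round(s["wrist_force"],2),"M",np.round(s["wrist_torque"],2),"w",round(s["width"],3),"q",np.round(s["joint_positions"],2))
E
python3 -c "
from h import *
to((.5,-.25,.25),50); to((.552,.133,.2),81.8)"
```

```text
delta [ 4.024e-01 -2.614e-01 -1.700e-02 -1.700e-03 -4.000e-04 -5.688e-01] t 0.1
delta [ 5.6660e-01 -6.1120e-01  3.3600e-02 -1.6000e-03 -9.0000e-04 -1.1239e+00] t 0.1
```

{"fn": "servo_tool", "kwargs": {"deltas": [[0.05, -0.033, -0.01, 0, 0, -0.07], [0.1, -0.065, -0.017, 0, 0, -0.14], [0.15, -0.1, -0.017, 0, 0, -0.21], [0.2, -0.13, -0.017, 0, 0, -0.28], [0.25, -0.163, -0.017, 0, 0, -0.36], [0.3, -0.196, -0.017, 0, 0, -0.43], [0.35, -0.23, -0.017, 0, 0, -0.5], [0.4, -0.262, -0.017, 0, 0, -0.57], [0.42, -0.31, -0.017, 0, 0, -0.65], [0.445, -0.36, -0.017, 0, 0, -0.73], [0.47, -0.41, -0.01, 0, 0, -0.81], [0.495, -0.46, 0, 0, 0, -0.89]], "gripper": 0, "newtons": 40}}

```text
time: 1.6
ee_pos: [0.529, -0.0311, 0.2331]
tool_rot: [[0.366, 0.931, -0.0], [0.931, -0.366, 0.001], [0.001, -0.001, -1.0]]
wrist_force: [-0.0, 0.3, -0.2]
width: 1.0
```

```bash
python3 -c "
from h import *
st();to((.552,.133,.2),81.8)"
```

```text
t 1.60 pos [ 0.529  -0.0311  0.2331] yaw 68.53 tilt [-0.01  0.07] F [-0.01  0.33 -0.17] M [-0.01 -0.15 -0.02] w 1.0 q [ 0.61  0.1  -0.64  1.73  0.06  1.33 -0.42]
delta [ 0.1611 -0.0386  0.0333 -0.0004 -0.0011 -0.2315] t 1.6
```

{"fn": "servo_tool", "kwargs": {"deltas": [[0.055, -0.013, 0.01, 0, 0, -0.08], [0.11, -0.026, 0.02, 0, 0, -0.16], [0.161, -0.0386, 0.033, 0, 0, -0.2315], [0.161, -0.0386, 0.033, 0, 0, -0.2315], [0.161, -0.0386, 0.033, 0, 0, -0.2315]]}}

```text
time: 2.22
ee_pos: [0.5519, 0.1321, 0.1999]
tool_rot: [[0.143, 0.99, -0.001], [0.99, -0.143, 0.0], [0.0, -0.001, -1.0]]
wrist_force: [0.2, -0.5, 0.5]
width: 1.002
```

```bash
python3 -c "
from h import *
st();to((.552,.133,.097),81.8)
a=grab_frame('side');crop(a,210,130,330,230,6,'pics/s1.png')
a=grab_frame('top');crop(a,235,130,361,225,6,'pics/t1.png')"
```

```text
t 2.23 pos [0.5519 0.1321 0.1999] yaw 81.77 tilt [-0.05  0.02] F [ 0.18 -0.55  0.5 ] M [-0.08 -0.13 -0.02] w 1.002 q [ 0.39  0.24 -0.77  1.68  0.17  1.29 -0.56]
delta [ 9.000e-04  1.000e-04  1.029e-01 -1.000e-03 -2.000e-04 -5.000e-04] t 2.23
```

View pics/s1.png

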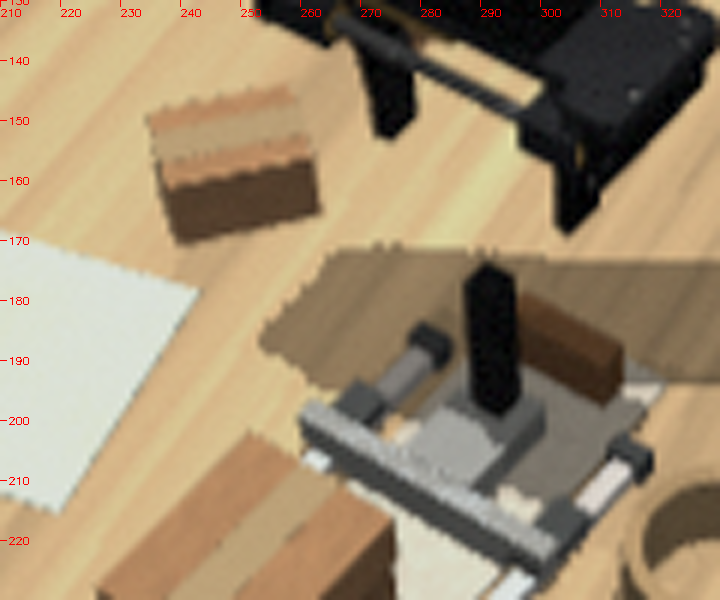

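View pics/t1.png

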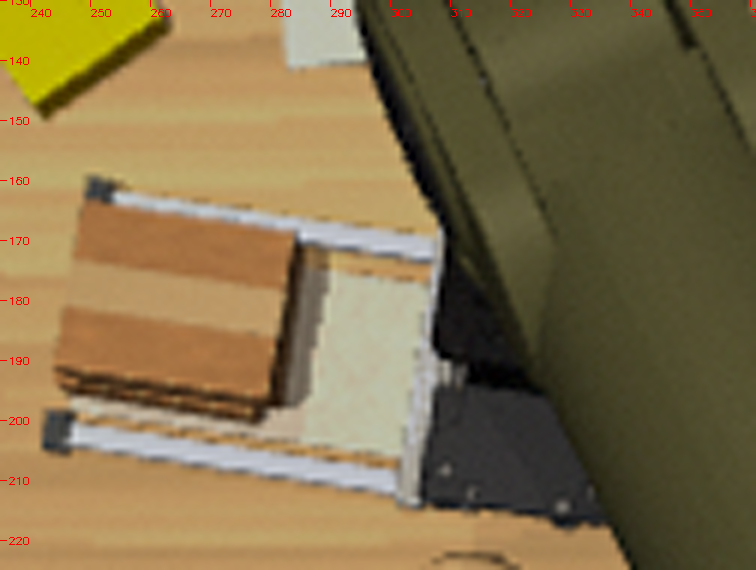

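The open fingertips at (275,152) and (304,168) straddle the post at column 290, so I'll descend and grip it.

{"fn": "servo_tool", "kwargs": {"deltas": [[0.001, 0, 0.04, 0, 0, 0], [0.001, 0, 0.08, 0, 0, 0], [0.001, 0, 0.103, 0, 0, 0], [0.001, 0, 0.103, 0, 0, 0]]}}

```text
time: 2.82
ee_pos: [0.5514, 0.1296, 0.0958]
tool_rot: [[0.148, 0.989, -0.004], [0.989, -0.148, -0.001], [-0.002, -0.003, -1.0]]
wrist_force: [1.2, -1.3, 0.4]
width: 0.998
```

{"fn": "servo_tool", "kwargs": {"deltas": [[0, 0, 0, 0, 0, 0], [0, 0, 0, 0, 0, 0], [0, 0, 0, 0, 0, 0], [0, 0, 0, 0, 0, 0], [0, 0, 0, 0, 0, 0], [0, 0, 0, 0, 0, 0]], "gripper": 255, "newtons": 40}}

```text
time: 3.58
ee_pos: [0.5514, 0.1296, 0.0958]
tool_rot: [[0.148, 0.989, -0.004], [0.989, -0.148, -0.001], [-0.002, -0.003, -1.0]]
wrist_force: [0.4, 0.3, 0.7]
width: 0.403
```

```bash
python3 -c "
from h import *
st()"
```

```text
t 3.58 pos [0.5514 0.1296 0.0958] yaw 81.47 tilt [-0.2  -0.07] F [0.39 0.28 0.66] M [ 0.   -0.06 -0.01] w 0.403 q [ 0.35  0.35 -0.74  1.8   0.26  1.1  -0.63]
```

{"fn": "servo_tool", "kwargs": {"deltas": [[0, 0, 0, 0, 0, 0], [0, 0, 0, 0, 0, 0], [0, 0, 0, 0, 0, 0], [0, 0, 0, 0, 0, 0]]}}

```text
time: 4.08
ee_pos: [0.5518, 0.1296, 0.0958]
tool_rot: [[0.148, 0.989, -0.003], [0.989, -0.148, -0.001], [-0.001, -0.003, -1.0]]
wrist_force: [1.9, -1.0, -2.9]
width: 0.202
```

```bash
python3 -c "
from h import *
st()
import time
cv2.imwrite('pics/s2.png',grab_frame('side'));crop('pics/s2.png',210,130,330,230,6,'pics/s2c.png')"
```

```text
t 4.08 pos [0.5518 0.1296 0.0958] yaw 81.46 tilt [-0.16 -0.05] F [ 1.93 -1.05 -2.93] M [-0.01 -0.66 -0.04] w 0.202 q [ 0.35  0.35 -0.74  1.8   0.26  1.1  -0.63]
```

View pics/s2c.png

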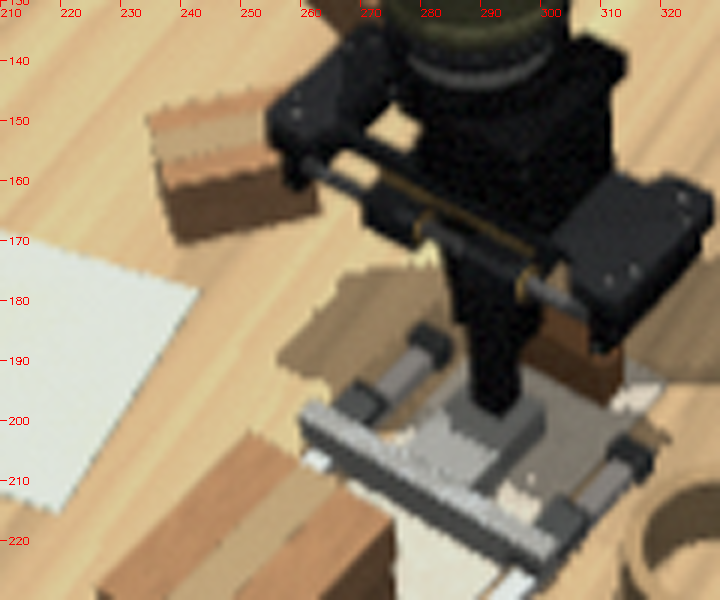

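{"fn": "servo_tool", "kwargs": {"deltas": [[0.008, 0, 0, 0, 0, 0], [0.016, 0, 0, 0, 0, 0], [0.024, 0, 0, 0, 0, 0], [0.032, 0, 0, 0, 0, 0], [0.04, 0, 0, 0, 0, 0], [0.048, 0, 0, 0, 0, 0], [0.056, 0, 0, 0, 0, 0], [0.06, 0, 0, 0, 0, 0], [0.062, 0, 0, 0, 0, 0], [0.062, 0, 0, 0, 0, 0]]}}

```text
time: 5.38
ee_pos: [0.5605, 0.1866, 0.0958]
tool_rot: [[0.151, 0.989, -0.006], [0.989, -0.151, -0.008], [-0.009, -0.004, -1.0]]
wrist_force: [-3.7, -9.1, 6.0]
width: 0.207
```

```bash
python3 -c "
from h import *
st()
print((np.array(get_state()['ee_pos'])[:2]-[.5518,.1296])@[.1426,.9898])
cv2.imwrite('pics/s3.png',grab_frame('side'));crop('pics/s3.png',210,150,330,270,6,'pics/s3c.png')
cv2.imwrite('pics/t3.png',grab_frame('top'));crop('pics/t3.png',235,150,361,225,6,'pics/t3c.png')"
```

```text
t 5.38 pos [0.5605 0.1866 0.0958] yaw 81.34 tilt [-0.32 -0.46] F [-3.71 -9.11  6.04] M [-1.69  0.4   0.08] w 0.207 q [ 0.24  0.4  -0.74  1.73  0.3   1.13 -0.75]
0.05765073741250552
```

View pics/s3c.png

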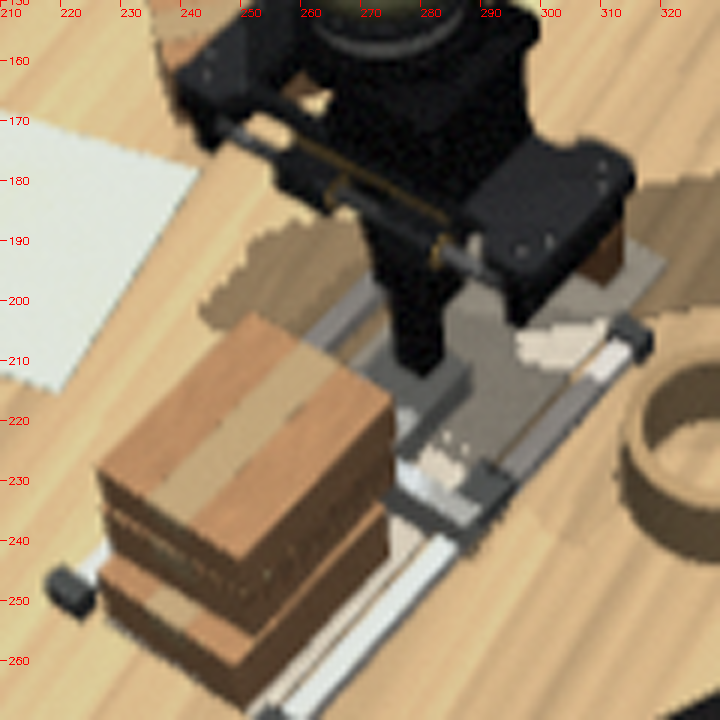

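View pics/t3c.png

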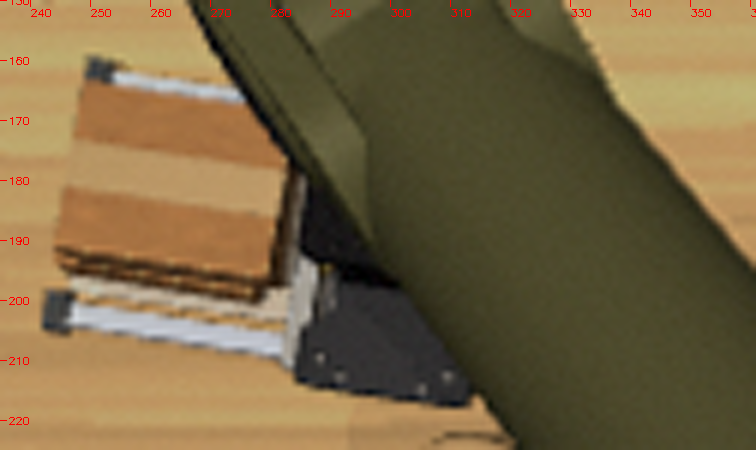

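```bash
python3 - <<'E'
from h import *
M=model((.5765,.3008),np.radians(81.8),.063,.0138,0.0,-.091)
M=[M[1],M[2],M[6],M[0]]
overlay("pics/s3.png","side",M,(245,205,305,275),11,"pics/ovs3.png")
overlay("pics/s0.png" if 0 else "pics/side0.png","side",[model((.5765,.3008),np.radians(81.8),.0055,.0138,0.0,-.091)[i] for i in (0,1,2,3)],(255,170,325,240),10,"pics/ovs0.png")
E
```

```text
(no output)
```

View pics/ovs3.png

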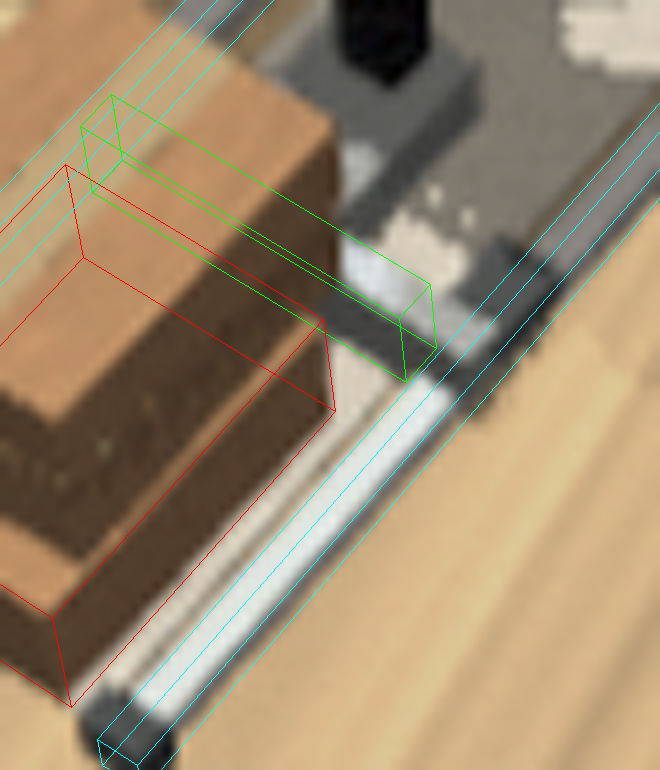

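View pics/ovs0.png

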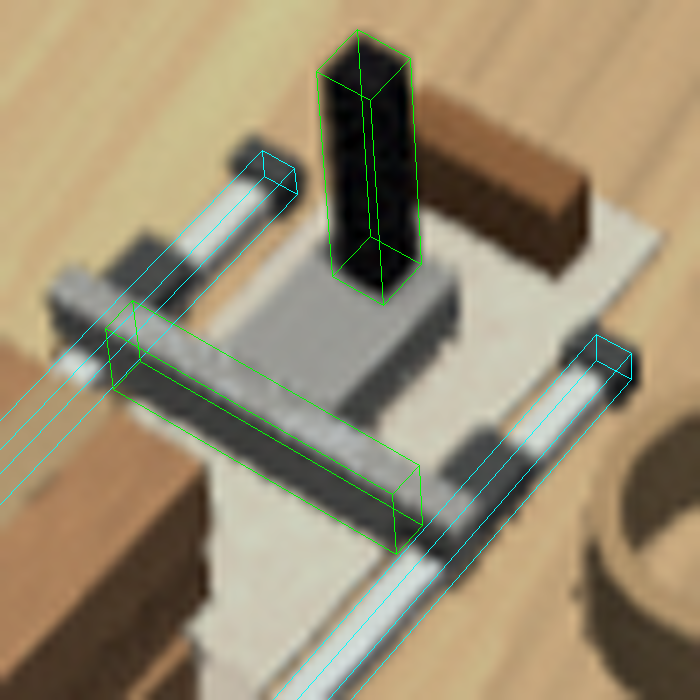

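{"fn": "servo_tool", "kwargs": {"deltas": [[0.005, 0, 0, 0, 0.002, 0], [0.008, 0, 0, 0, 0.002, 0], [0.011, 0, 0, 0, 0.002, 0], [0.014, 0, 0, 0, 0.002, 0], [0.016, 0, 0, 0, 0.002, 0], [0.016, 0, 0, 0, 0.002, 0]]}}

```text
time: 6.22
ee_pos: [0.5622, 0.1982, 0.0958]
tool_rot: [[0.153, 0.988, -0.008], [0.988, -0.153, -0.013], [-0.014, -0.006, -1.0]]
wrist_force: [-4.4, -8.6, 6.3]
width: 0.201
```

```bash
python3 -c "
from h import *
st()
print((np.array(get_state()['ee_pos'])[:2]-[.5518,.1296])@[.1426,.9898])
cv2.imwrite('pics/s4.png',grab_frame('side'));crop('pics/s4.png',245,205,305,275,11,'pics/s4c.png')"
```

```text
t 6.22 pos [0.5622 0.1982 0.0958] yaw 81.22 tilt [-0.48 -0.76] F [-4.4  -8.64  6.34] M [-1.61  0.44  0.15] w 0.201 q [ 0.22  0.42 -0.74  1.72  0.32  1.14 -0.77]
0.06940069629777469
```

View pics/s4c.png

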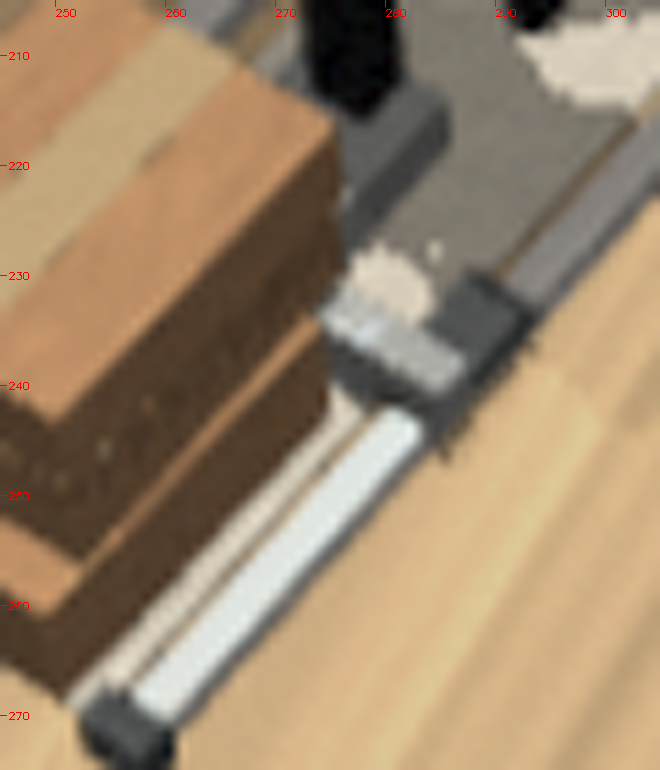

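```bash
python3 - <<'E'
from h import *
M=model((.5765,.3008),np.radians(81.8),.0749,.0138,0.0,-.091)
overlay("pics/s4.png","side",[M[1],M[2],M[6],M[0]],(255,220,300,260),16,"pics/ovs4.png")
a=cv2.imread("pics/side0.png").astype(float);
# stack motion check: phase correlation on stack left patch
for n in("s2","s3","s4"):
    b=cv2.imread(f"pics/{n}.png").astype(float)
    w=(slice(225,272),slice(226,256))
    print(n,cv2.phaseCorrelate(np.float32(a[w].mean(2)),np.float32(b[w].mean(2)),cv2.createHanningWindow((30,47),cv2.CV_32F)), abs(a[w]-b[w]).mean())
E
```

```text
s2 ((0.0497049106697105, 0.10320126728682055), 0.9707483225398593) 10.74775413711584
s3 ((-0.04473183408071968, 0.050363236242134235), 0.9465062389771144) 11.735460992907802
s4 ((0.06395920238082553, 0.0579929135906454), 1.0078122642305163) 11.976122931442081
```

View pics/ovs4.png

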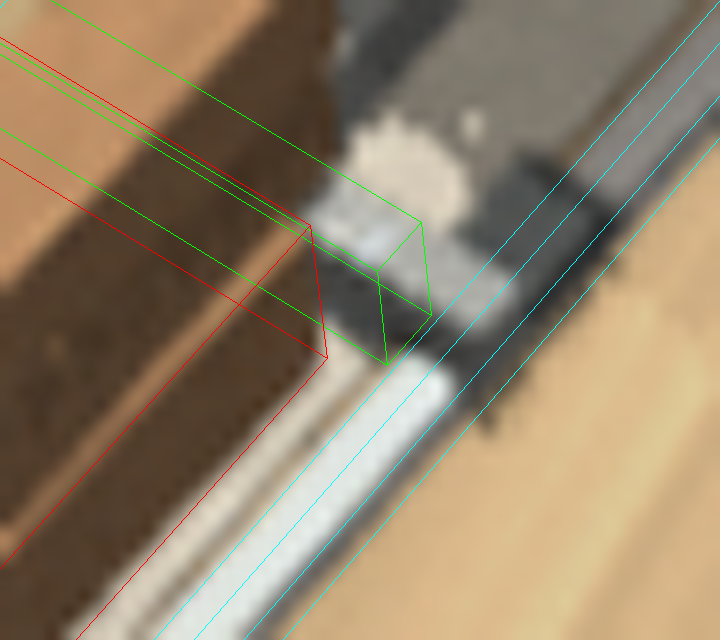

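{"fn": "servo_tool", "kwargs": {"deltas": [[0.003, 0, 0, 0, 0, 0], [0.0045, 0, 0, 0, 0, 0], [0.0055, 0, 0, 0, 0, 0], [0.0065, 0, 0, 0, 0, 0], [0.0065, 0, 0, 0, 0, 0]]}}

```text
time: 6.9
ee_pos: [0.5625, 0.2002, 0.0958]
tool_rot: [[0.155, 0.988, -0.012], [0.988, -0.155, -0.021], [-0.022, -0.008, -1.0]]
wrist_force: [-5.0, -10.0, 6.8]
width: 0.201
```

```bash
cat > chk.py <<'E'
from h import *
import sys
n=sys.argv[1]
st()
F=np.array(get_state()["wrist_force"])
print("adv",(np.array(get_state()['ee_pos'])[:2]-[.5518,.1296])@[.1426,.9898],"Fx",F[:2]@[.1426,.9898])
cv2.imwrite(f'pics/{n}.png',grab_frame('side'))
a=cv2.imread("pics/s4.png").astype(float);b=cv2.imread(f"pics/{n}.png").astype(float)
for w in((slice(225,272),slice(226,256)),(slice(205,272),slice(224,272))):
    A,B=[np.float32(q[w].mean(2)) for q in(a,b)]
    print(cv2.phaseCorrelate(A,B,cv2.createHanningWindow(A.shape[::-1],cv2.CV_32F)),abs(A-B).mean())
crop(f'pics/{n}.png',255,220,300,260,16,f'pics/{n}c.png')
E
python3 chk.py s5
```

```text
t 6.90 pos [0.5625 0.2002 0.0958] yaw 81.09 tilt [-0.66 -1.18] F [-5.   -9.99  6.8 ] M [-1.66  0.36  0.08] w 0.201 q [ 0.2   0.42 -0.74  1.71  0.32  1.15 -0.78]
adv 0.07137797226250557 Fx -10.604526611246328
((0.04970650017814471, 0.027680778269072448), 1.041971676548322) 1.1846336
((0.051250396729766834, 0.039342715027338215), 1.013938555011043) 1.2716626
```

View pics/s5c.png

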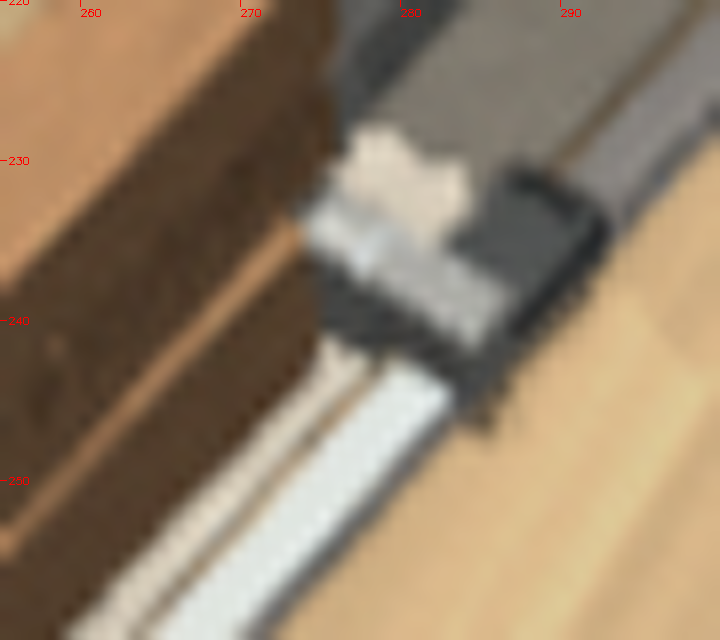

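{"fn": "servo_tool", "kwargs": {"deltas": [[0.003, 0, 0, 0, 0, 0], [0.004, 0, 0, 0, 0, 0], [0.005, 0, 0, 0, 0, 0], [0.0055, 0, 0, 0, 0, 0], [0.0055, 0, 0, 0, 0, 0]]}}

```text
time: 7.58
ee_pos: [0.5627, 0.2012, 0.0959]
tool_rot: [[0.157, 0.988, -0.015], [0.987, -0.157, -0.028], [-0.03, -0.01, -0.999]]
wrist_force: [-4.0, -9.8, 6.3]
width: 0.203
```

```bash
python3 chk.py s6
```

```text
t 7.58 pos [0.5627 0.2012 0.0959] yaw 80.97 tilt [-0.84 -1.62] F [-4.01 -9.81  6.33] M [-1.61  0.34  0.17] w 0.203 q [ 0.2   0.43 -0.74  1.7   0.33  1.16 -0.79]
adv 0.0723804743603209 Fx -10.27889069557039
((0.04115707632639776, -0.0002417619189252207), 1.0141343659824795) 1.1654848
((-0.025250831021399023, 0.019760536502225534), 0.9597109403047297) 1.3227612
```

View pics/s6c.png

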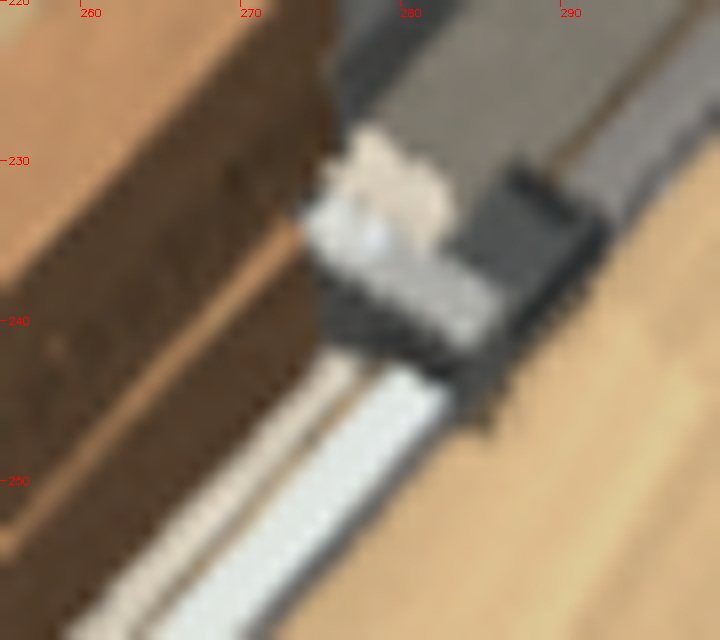

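{"fn": "servo_tool", "kwargs": {"deltas": [[0.003, 0, 0, 0, 0, 0], [0.004, 0, 0, 0, 0, 0], [0.0045, 0, 0, 0, 0, 0], [0.005, 0, 0, 0, 0, 0], [0.0053, 0, 0, 0, 0, 0]]}}

```text
time: 8.25
ee_pos: [0.5627, 0.2017, 0.0959]
tool_rot: [[0.159, 0.987, -0.018], [0.987, -0.159, -0.036], [-0.039, -0.012, -0.999]]
wrist_force: [-4.3, -9.7, 7.4]
width: 0.2
```

```bash
python3 chk.py s7
```

```text
t 8.25 pos [0.5627 0.2017 0.0959] yaw 80.86 tilt [-1.03 -2.09] F [-4.26 -9.67  7.37] M [-1.89  0.4   0.18] w 0.2 q [ 0.19  0.43 -0.73  1.7   0.34  1.17 -0.8 ]
adv 0.07288272252645063 Fx -10.184373533503157
((-0.050800756486982124, 0.03331151730335691), 0.9924360215456949) 1.1834517
((0.08049160460537053, -0.033999841820872234), 1.0012848855306704) 1.4211235
```

View pics/s7c.png

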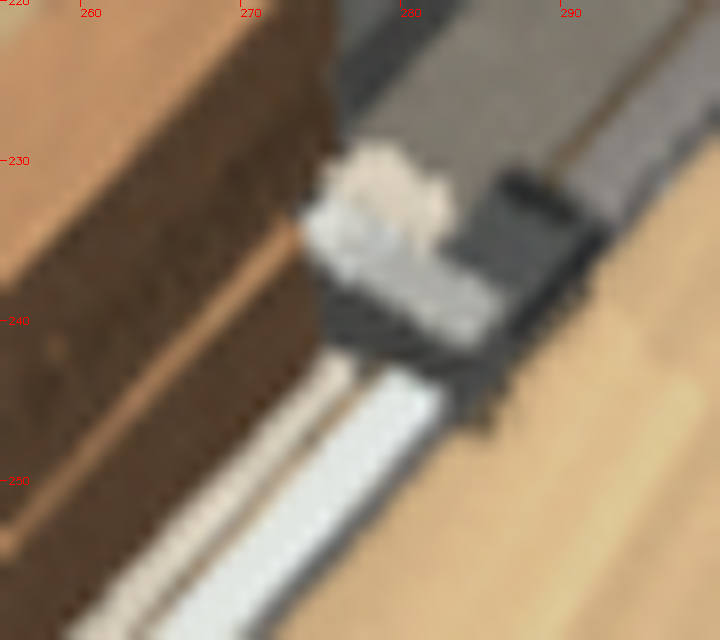

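```bash
python3 -c "
from h import *
to(get_state()['ee_pos'],81.5)"
```

```text
delta [ 0.      0.      0.     -0.0122  0.0388 -0.0113] t 8.3
```

{"fn": "servo_tool", "kwargs": {"deltas": [[0.003, 0, 0, 0, 0.004, 0], [0.004, 0, 0, 0, 0.008, 0], [0.0045, 0, 0, 0, 0.008, 0], [0.0048, 0, 0, 0, 0.008, 0], [0.005, 0, 0, 0, 0.008, 0]]}}

```text
time: 8.93
ee_pos: [0.5627, 0.2017, 0.0959]
tool_rot: [[0.161, 0.987, -0.02], [0.986, -0.161, -0.037], [-0.04, -0.014, -0.999]]
wrist_force: [-5.6, -10.1, 7.1]
width: 0.205
```

```bash
python3 chk.py s8
```

```text
t 8.93 pos [0.5627 0.2017 0.0959] yaw 80.75 tilt [-1.15 -2.13] F [ -5.58 -10.14   7.09] M [-1.95  0.31  0.32] w 0.205 q [ 0.19  0.44 -0.73  1.7   0.34  1.17 -0.81]
adv 0.07288313255905797 Fx -10.82930623682658
((-0.009716270735864896, 0.024496183910294178), 1.0167809380425348) 1.1385341
((0.04755612075011584, -0.0023467786046325045), 0.9821384030359762) 1.4007047
```

View pics/s8c.png

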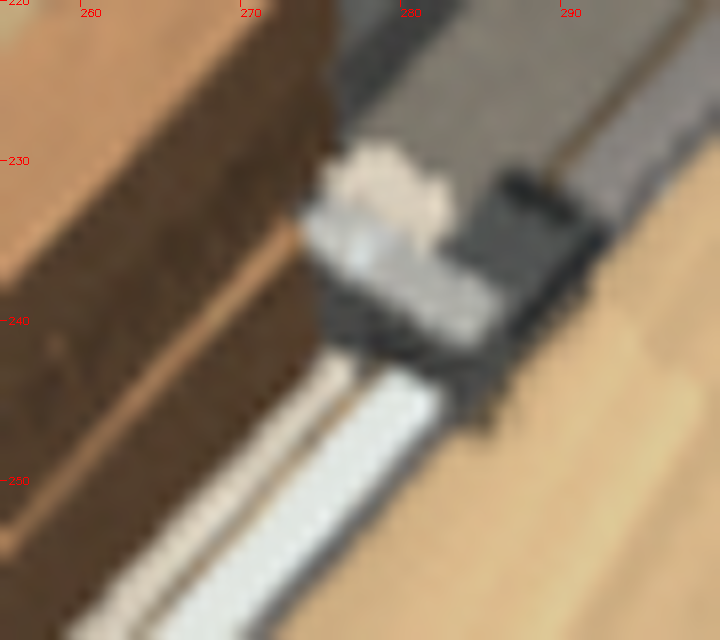

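{"fn": "servo_tool", "kwargs": {"deltas": [[0.003, 0, 0, 0, 0.004, 0], [0.004, 0, 0, 0, 0.008, 0], [0.005, 0, 0, 0, 0.008, 0], [0.0055, 0, 0, 0, 0.008, 0], [0.0058, 0, 0, 0, 0.008, 0]]}}

```text
time: 9.6
ee_pos: [0.5627, 0.2018, 0.0959]
tool_rot: [[0.162, 0.986, -0.023], [0.986, -0.163, -0.039], [-0.042, -0.016, -0.999]]
wrist_force: [-5.8, -11.6, 7.9]
width: 0.201
```

```bash
python3 chk.py s9
```

```text
t 9.60 pos [0.5627 0.2018 0.0959] yaw 80.64 tilt [-1.3  -2.24] F [ -5.81 -11.58   7.92] M [-2.26  0.51  0.32] w 0.201 q [ 0.18  0.44 -0.73  1.69  0.34  1.18 -0.81]
adv 0.07297627094106617 Fx -12.291647510580184
((-0.11356212822886746, 0.008388114783699052), 1.002777894337972) 1.2522459
((-0.05393462361606893, -0.11159154732610688), 0.9881780024755884) 1.4941959
```

View pics/s9c.png

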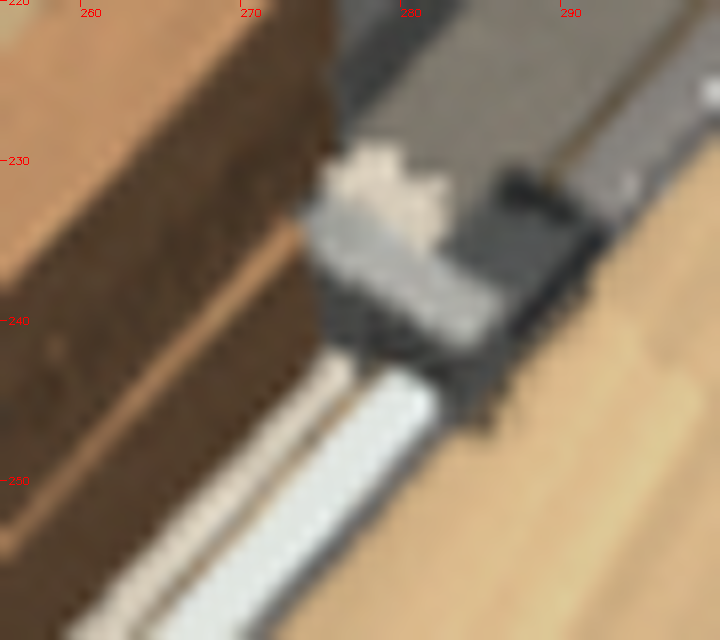

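The force rose to 12.3 N with almost no travel (0.1 mm), and the stack hasn't moved. The advance of 73.0 mm matches the predicted 73 mm, so the stop is bearing. I'll release it.

{"fn": "servo_tool", "kwargs": {"deltas": [[0, 0, 0, 0, 0, 0], [0, 0, 0, 0, 0, 0], [0, 0, 0, 0, 0, 0], [0, 0, 0, 0, 0, 0], [0, 0, 0, 0, 0, 0], [0, 0, 0, 0, 0, 0]], "gripper": 120}}

```text
time: 10.4
ee_pos: [0.5627, 0.2018, 0.0959]
tool_rot: [[0.162, 0.986, -0.023], [0.986, -0.163, -0.039], [-0.042, -0.016, -0.999]]
wrist_force: [0.4, -0.4, -0.2]
width: 0.527
```

{"fn": "servo_tool", "kwargs": {"deltas": [[0, 0, -0.03, 0, 0, 0], [-0.002, 0, -0.07, 0, 0, 0], [-0.002, 0, -0.1, -0.012, 0.039, 0], [-0.002, 0, -0.1, -0.012, 0.039, 0]]}}

```text
time: 10.9
ee_pos: [0.5661, 0.204, 0.1987]
tool_rot: [[0.164, 0.986, 0.001], [0.986, -0.164, -0.002], [-0.001, 0.001, -1.0]]
wrist_force: [0.6, -0.2, -0.9]
width: 0.531
```

```bash
python3 - <<'E'
from h import *
st()
# cleat: jig -.221 on axis
d=np.array([.1426,.9898]);o=np.array([.5765,.3008])
c=o-.221*d; print("cleat",c)
# yaw options: tool y along jig x: tool x = y cross z -> tool x angle = angle(y)+90
to((c[0],c[1],.2),171.8); to((c[0],c[1],.2),-8.2)
cv2.imwrite("pics/s10.png",grab_frame("side"));cv2.imwrite("pics/t10.png",grab_frame("top"))
crop("pics/s10.png",210,150,330,270,6,"pics/s10c.png");crop("pics/t10.png",235,150,361,225,6,"pics/t10c.png")
E
```

```text
t 10.90 pos [0.5661 0.204  0.1987] yaw 80.56 tilt [ 0.04 -0.09] F [ 0.59 -0.2  -0.94] M [-0.03 -0.08  0.02] w 0.531 q [ 0.24  0.33 -0.77  1.6   0.24  1.31 -0.73]
cleat [0.5449854 0.0820542]
delta [-1.2380e-01 -9.0000e-04 -1.1000e-03 -4.0000e-04  2.0000e-03 -1.5924e+00] t 10.9
delta [-1.2380e-01 -9.0000e-04 -1.1000e-03  2.0000e-03  4.0000e-04  1.5492e+00] t 10.9
```

View pics/s10c.png

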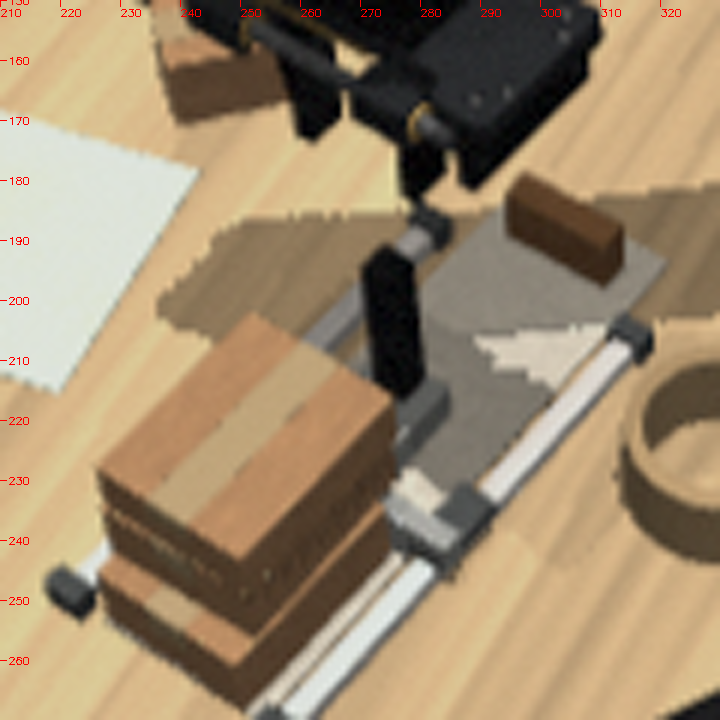

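View pics/t10c.png

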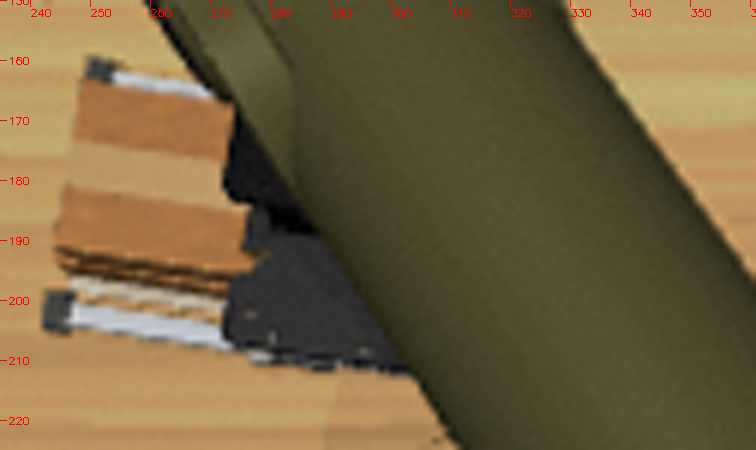

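{"fn": "servo_tool", "kwargs": {"deltas": [[-0.02, 0, -0.01, 0, 0, -0.17], [-0.04, 0, -0.01, 0, 0, -0.34], [-0.06, 0, -0.01, 0, 0, -0.51], [-0.08, 0, -0.01, 0, 0, -0.68], [-0.1, 0, -0.01, 0, 0, -0.85], [-0.12, 0, -0.01, 0, 0, -1.02], [-0.126, -0.001, -0.005, 0, 0.001, -1.19], [-0.126, -0.001, 0, 0, 0.002, -1.36], [-0.126, -0.001, 0, 0, 0.002, -1.53], [-0.126, -0.001, 0, 0, 0.002, -1.592], [-0.126, -0.001, 0, 0, 0.002, -1.592]]}}

```text
time: 12.38
ee_pos: [0.5422, 0.0792, 0.1948]
tool_rot: [[-0.99, 0.143, -0.008], [0.143, 0.99, -0.002], [0.008, -0.003, -1.0]]
wrist_force: [0.8, -1.3, 0.0]
width: 0.531
```

```bash
python3 - <<'E'
from h import *
st()
d=np.array([.1426,.9898]);o=np.array([.5765,.3008])
c=o-.223*d; to((c[0],c[1],.1),171.8);to((c[0],c[1],.02),171.8)
cv2.imwrite("pics/s11.png",grab_frame("side"));cv2.imwrite("pics/t11.png",grab_frame("top"))
crop("pics/s11.png",240,100,360,220,6,"pics/s11c.png");crop("pics/t11.png",235,150,361,225,6,"pics/t11c.png")
E
```

```text
t 12.38 pos [0.5422 0.0792 0.1948] yaw 171.79 tilt [-0.47 -0.09] F [ 0.85 -1.26  0.  ] M [ 0.1  -0.13  0.04] w 0.531 q [ 0.66  0.25 -0.98  1.73  0.22  1.29  1.06]
delta [-0.0031  0.0014  0.0947 -0.0027 -0.0079 -0.0002] t 12.38
delta [-0.0038  0.0016  0.1747 -0.0027 -0.0079 -0.0002] t 12.38
```

View pics/s11c.png

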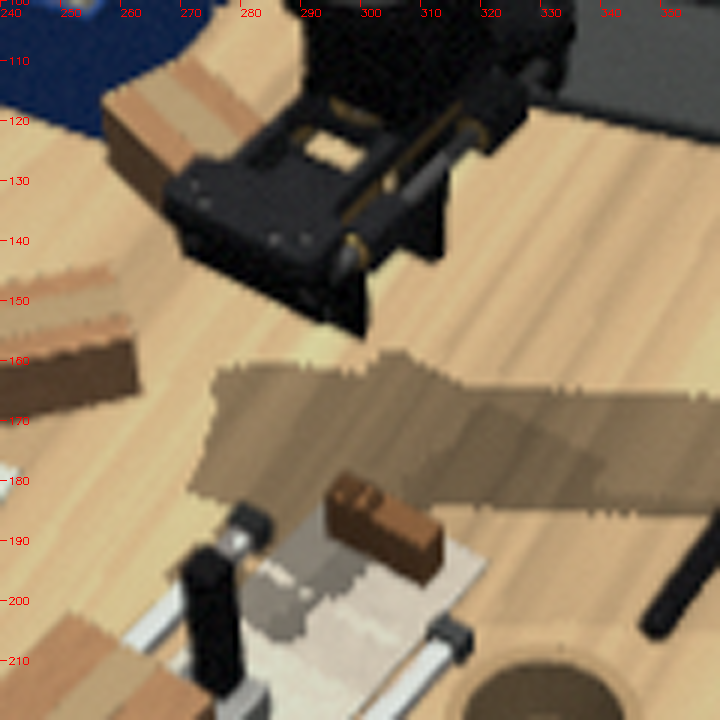

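View pics/t11c.png

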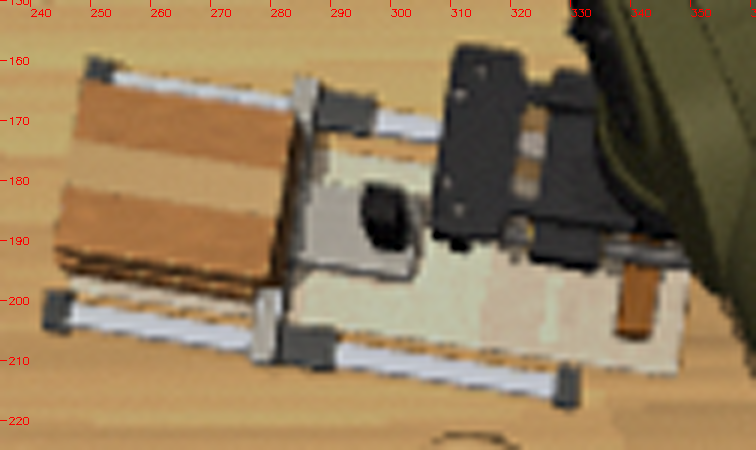

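```bash
python3 - <<'E'
from h import *
d=np.array([.1426,.9898]);o=np.array([.5765,.3008])
for z in(.25,.27,.29): print(z,(ray('top',433/6+234.5,190/6+149.5,z)[:2]-o)@d)
E
```

```text
0.25 -0.12631294230512705
0.27 -0.1276063489394896
0.29 -0.1288997555738522
```

{"fn": "servo_tool", "kwargs": {"deltas": [[-0.003, 0.001, 0.04, -0.003, -0.008, 0], [-0.003, 0.001, 0.08, -0.003, -0.008, 0], [-0.003, 0.001, 0.11, -0.003, -0.008, 0], [-0.004, 0.0015, 0.125, -0.003, -0.008, 0], [-0.004, 0.0015, 0.125, -0.003, -0.008, 0]]}}

```text
time: 13.1
ee_pos: [0.5453, 0.0801, 0.0696]
tool_rot: [[-0.99, 0.143, -0.001], [0.143, 0.99, 0.0], [0.001, 0.0, -1.0]]
wrist_force: [0.0, -0.6, 0.1]
width: 0.53
```

```bash
python3 - <<'E'
from h import *
st()
d=np.array([.1426,.9898]);o=np.array([.5765,.3008])
c=o-.223*d; to((c[0],c[1],.02),171.8)
cv2.imwrite("pics/s12.png",grab_frame("side"))
crop("pics/s12.png",240,120,360,220,6,"pics/s12c.png")
E
```

```text
t 13.10 pos [0.5453 0.0801 0.0696] yaw 171.76 tilt [-0.03  0.03] F [ 0.02 -0.62  0.11] M [ 0.09 -0.17 -0.03] w 0.53 q [ 0.58  0.4  -0.91  1.86  0.36  1.06  0.96]
delta [ 0.0006 -0.0001  0.0496  0.0004 -0.0006 -0.0007] t 13.1
```

View pics/s12c.png

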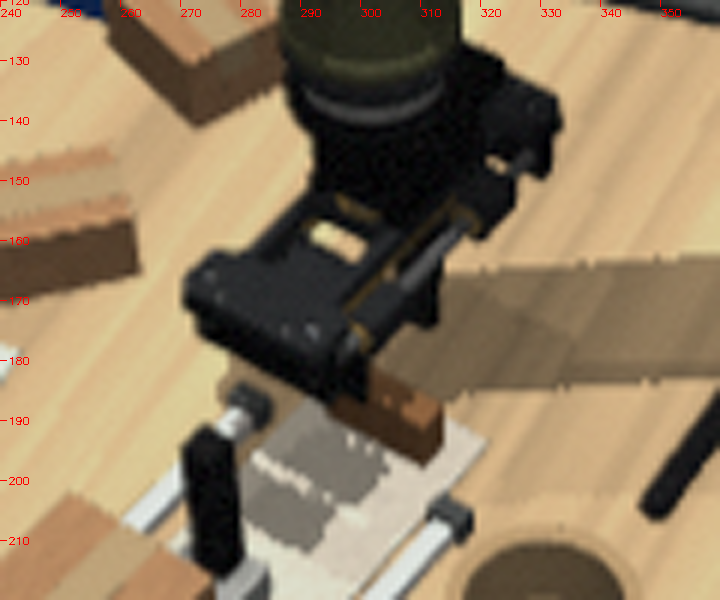

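{"fn": "servo_tool", "kwargs": {"deltas": [[0, 0, 0.02, 0, 0, 0], [0, 0, 0.035, 0, 0, 0], [0, 0, 0.045, 0, 0, 0], [0, 0, 0.049, 0, 0, 0], [0, 0, 0.049, 0, 0, 0]]}}

```text
time: 13.78
ee_pos: [0.546, 0.0805, 0.0214]
tool_rot: [[-0.99, 0.143, 0.001], [0.143, 0.99, 0.001], [-0.001, 0.001, -1.0]]
wrist_force: [0.3, 0.3, -0.0]
width: 0.527
```

```bash
python3 - <<'E'
from h import *
st()
d=np.array([.1426,.9898]);o=np.array([.5765,.3008])
c=o-.223*d; to((c[0],c[1],.02),171.8)
cv2.imwrite("pics/s13.png",grab_frame("side"))
crop("pics/s13.png",240,120,360,220,6,"pics/s13c.png")
E
```

```text
t 13.78 pos [0.546  0.0805 0.0214] yaw 171.77 tilt [0.05 0.04] F [ 0.33  0.35 -0.04] M [ 0.06 -0.16  0.01] w 0.527 q [ 0.54  0.47 -0.87  1.89  0.42  0.98  0.91]
delta [ 0.0013 -0.0006  0.0014  0.0008  0.0008 -0.0005] t 13.78
```

View pics/s13c.png

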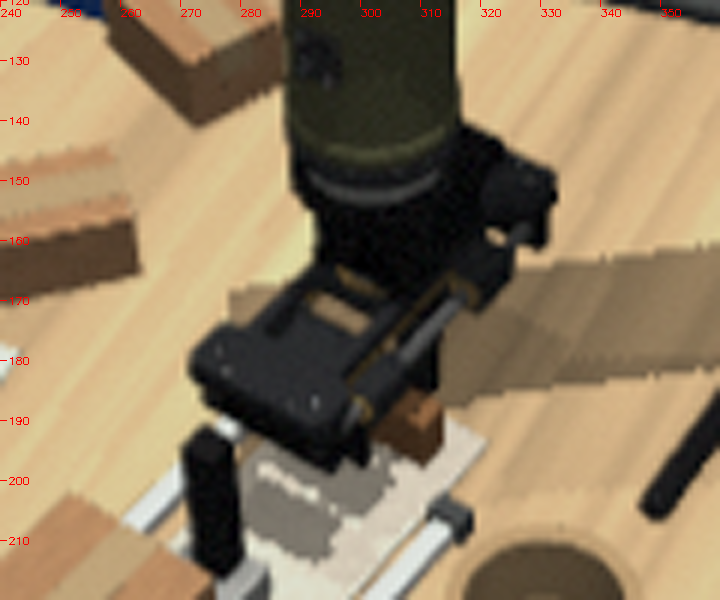

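{"fn": "servo_tool", "kwargs": {"deltas": [[0.001, -0.001, 0.0015, 0, 0, 0], [0.001, -0.001, 0.0015, 0, 0, 0], [0.001, -0.001, 0.0015, 0, 0, 0], [0.001, -0.001, 0.0015, 0, 0, 0], [0.001, -0.001, 0.0015, 0, 0, 0], [0.001, -0.001, 0.0015, 0, 0, 0], [0.001, -0.001, 0.0015, 0, 0, 0]], "gripper": 255, "newtons": 55}}

```text
time: 14.7
ee_pos: [0.5454, 0.0812, 0.0205]
tool_rot: [[-0.99, 0.142, 0.002], [0.142, 0.99, 0.003], [-0.002, 0.003, -1.0]]
wrist_force: [1.1, 5.4, -1.0]
width: 0.206
```

```bash
cat > chk2.py <<'E'
from h import *
import sys
n=sys.argv[1]; st()
cv2.imwrite(f'pics/{n}.png',grab_frame('side'))
a=cv2.imread("pics/s4.png").astype(float);b=cv2.imread(f"pics/{n}.png").astype(float)
w=(slice(205,272),slice(224,272))
A,B=[np.float32(q[w].mean(2)) for q in(a,b)]
print(cv2.phaseCorrelate(A,B,cv2.createHanningWindow(A.shape[::-1],cv2.CV_32F)),abs(A-B).mean())
E
python3 chk2.py s14
```

```text
t 14.70 pos [0.5454 0.0812 0.0205] yaw 171.83 tilt [0.14 0.15] F [ 1.1   5.41 -1.04] M [ 1.17 -0.33 -0.01] w 0.206 q [ 0.54  0.47 -0.87  1.89  0.42  0.98  0.91]
((0.4676836412574872, 0.2371531500013333), 1.0702696078353457) 5.658375
```

```bash
python3 -c "
from h import *
a=cv2.imread('pics/s4.png')[195:285,215:335];b=cv2.imread('pics/s14.png')[195:285,215:335]
cv2.imwrite('pics/cmp.png',cv2.resize(np.vstack([a,b]),None,fx=3.3,fy=3.3,interpolation=2))"
```

```text
(no output)
```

View pics/cmp.png

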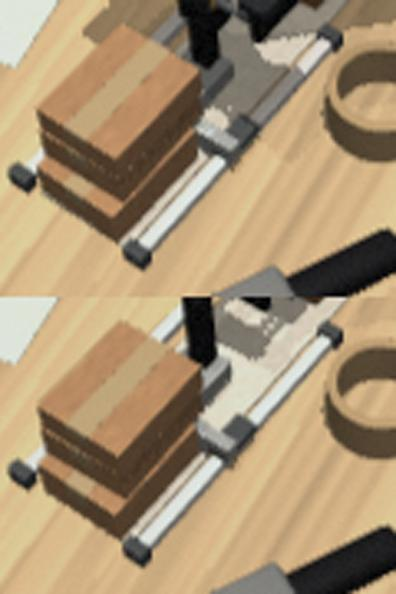

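```bash
python3 -c "
from h import *
t=[cv2.resize(cv2.imread(f'pics/{n}.png')[200:275,222:280],None,fx=6,fy=6,interpolation=2) for n in('s4','s14')]
cv2.imwrite('pics/cmp.png',np.hstack(t))
A0=cv2.imread('pics/s4.png')
for n in('s8','s9','s10','s11','s12','s13','s14'):
    B0=cv2.imread(f'pics/{n}.png')
    r=[]
    for w in((slice(205,272),slice(224,272)),(slice(240,262),slice(214,240)),(slice(262,280),slice(235,262))):
        A,B=[np.float32(q[w].mean(2)) for q in(A0,B0)]
        s,_=cv2.phaseCorrelate(A,B,cv2.createHanningWindow(A.shape[::-1],cv2.CV_32F)); r+=[np.round(s,2),round(float(abs(A-B).mean()),1)]
    print(n,r)
"
```

```text
s8 [array([ 0.05, -0.  ]), 1.4, array([0.44, 0.03]), 1.1, array([ 0.42, -0.03]), 0.4]
s9 [array([-0.05, -0.11]), 1.5, array([0.51, 0.  ]), 1.2, array([0.38, 0.07]), 0.4]
s10 [array([0.03, 0.1 ]), 2.5, array([0.58, 0.05]), 2.3, array([ 0.41, -0.04]), 0.9]
s11 [array([0.1 , 0.02]), 7.2, array([0.65, 0.07]), 6.3, array([ 0.44, -0.01]), 2.5]
s12 [array([0.06, 0.02]), 4.1, array([0.55, 0.1 ]), 2.8, array([ 0.45, -0.07]), 1.1]
s13 [array([0.15, 0.03]), 3.4, array([0.57, 0.02]), 1.9, array([0.45, 0.  ]), 0.7]
s14 [array([0.47, 0.24]), 5.7, array([0.6 , 0.22]), 4.2, array([0.88, 0.15]), 2.0]
```

View pics/cmp.png

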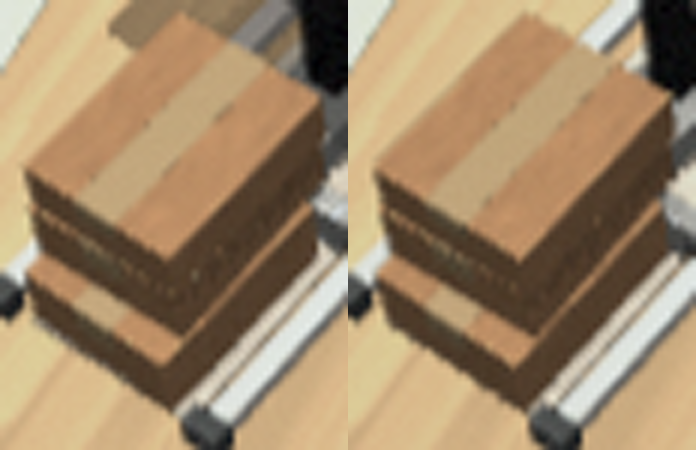

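{"fn": "servo_tool", "kwargs": {"deltas": [[0, -0.004, 0, 0, 0, 0], [0, -0.009, 0, 0, 0, 0], [0, -0.015, 0, 0, 0, 0], [0, -0.021, 0, 0, 0, 0], [0, -0.027, 0, 0, 0, 0], [0, -0.033, 0, 0, 0, 0], [0, -0.039, 0, 0, 0, 0], [0, -0.044, 0, 0, 0, 0], [0, -0.048, 0, 0, 0, 0], [0, -0.05, 0, 0, 0, 0], [0, -0.05, 0, 0, 0, 0]]}}

```text
time: 16.12
ee_pos: [0.5383, 0.0335, 0.0205]
tool_rot: [[-0.99, 0.141, 0.003], [0.141, 0.99, 0.005], [-0.002, 0.005, -1.0]]
wrist_force: [1.1, 6.5, -1.2]
width: 0.2
```

```bash
python3 chk2.py s15;  python3 -c "
from h import *
crop('pics/s15.png',215,120,335,280,4,'pics/s15c.png')
cv2.imwrite('pics/t15.png',grab_frame('top'));crop('pics/t15.png',235,150,361,225,6,'pics/t15c.png')"
```

```text
t 16.12 pos [0.5383 0.0335 0.0205] yaw 171.89 tilt [0.16 0.27] F [ 1.08  6.52 -1.18] M [ 1.09 -0.33 -0.01] w 0.2 q [ 0.64  0.44 -0.87  1.92  0.4   0.96  1.01]
((0.4841784203383206, 0.25966081325830714), 1.100564060387788) 7.207815
```

View pics/s15c.png

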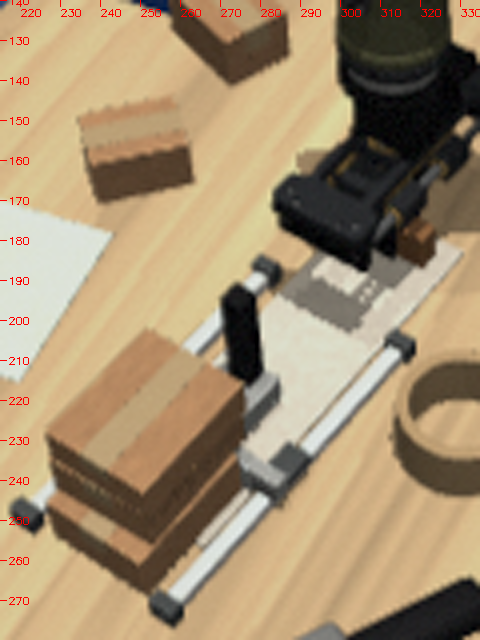

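View pics/t15c.png

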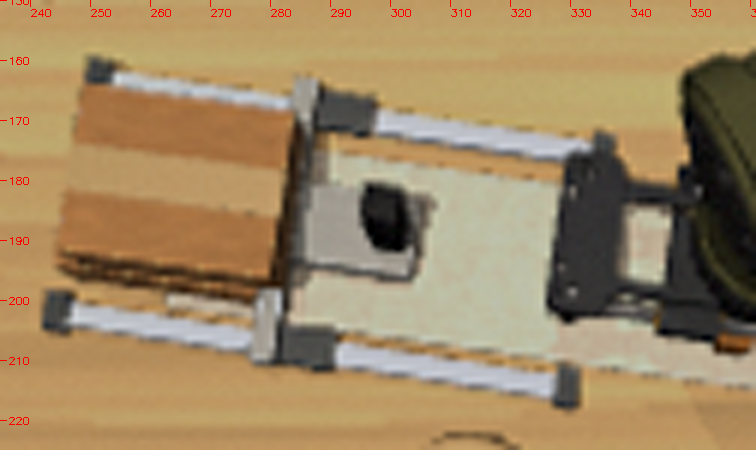

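{"fn": "servo_tool", "kwargs": {"deltas": [[0, -0.005, 0, 0, 0, 0], [0, -0.01, 0, 0, 0, 0], [0, -0.016, 0, 0, 0, 0], [0, -0.022, 0, 0, 0, 0], [0, -0.028, 0, 0, 0, 0], [0, -0.034, 0, 0, 0, 0], [0, -0.04, 0, 0, 0, 0], [0, -0.046, 0, 0, 0, 0], [0, -0.052, 0, 0, 0, 0], [0, -0.058, 0, 0, 0, 0], [0, -0.062, 0, 0, 0, 0], [0, -0.062, 0, 0, 0, 0]]}}

```text
time: 17.73
ee_pos: [0.5298, -0.0291, 0.0204]
tool_rot: [[-0.99, 0.142, 0.003], [0.142, 0.99, 0.003], [-0.003, 0.004, -1.0]]
wrist_force: [0.3, 0.4, 5.2]
width: 0.2
```

```bash
python3 chk2.py s16;  python3 -c "
from h import *
crop('pics/s16.png',215,120,335,280,4,'pics/s16c.png')"
```

```text
t 17.73 pos [ 0.5298 -0.0291  0.0204] yaw 171.84 tilt [0.18 0.19] F [0.27 0.44 5.21] M [-0.05 -0.11 -0.01] w 0.2 q [ 0.76  0.42 -0.87  1.94  0.38  0.95  1.14]
((0.2755249887530553, 1.4006409131995312), 0.9703222631856248) 12.7756
```

View pics/s16c.png

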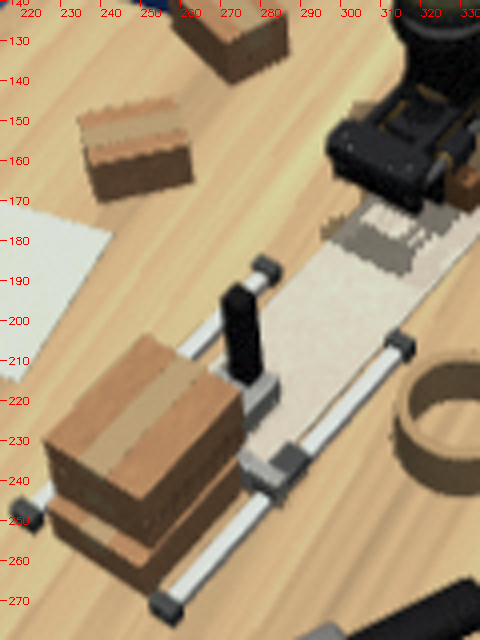

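{"fn": "servo_tool", "kwargs": {"deltas": [[0, -0.006, 0, 0, 0, 0], [0, -0.016, 0, 0, 0, 0], [0, -0.028, 0, 0, 0, 0], [0, -0.04, 0, 0, 0, 0], [0, -0.052, 0, 0, 0, 0], [0, -0.064, 0, 0, 0, 0], [0, -0.076, 0, 0, 0, 0], [0, -0.088, 0, 0, 0, 0], [0, -0.1, 0, 0, 0, 0], [0, -0.11, 0, 0, 0, 0], [0, -0.116, 0, 0, 0, 0], [0, -0.116, 0, 0, 0, 0]]}}

```text
time: 19.27
ee_pos: [0.5134, -0.1454, 0.0204]
tool_rot: [[-0.99, 0.143, 0.004], [0.143, 0.99, 0.002], [-0.003, 0.003, -1.0]]
wrist_force: [0.3, 2.5, 6.7]
width: 0.201
```

```bash
python3 chk2.py s17;  python3 -c "
from h import *
cv2.imwrite('pics/t17.png',grab_frame('top'));crop('pics/t17.png',235,130,435,260,4,'pics/t17c.png')
crop('pics/s17.png',215,100,415,280,4,'pics/s17c.png')"
```

```text
t 19.27 pos [ 0.5134 -0.1454  0.0204] yaw 171.76 tilt [0.2  0.14] F [0.35 2.54 6.67] M [ 0.4  -0.15 -0.04] w 0.201 q [ 0.95  0.41 -0.83  1.94  0.37  0.95  1.37]
((0.29496839950929044, 1.4839545558802456), 0.9784175016813808) 14.6324625
```

View pics/t17c.png

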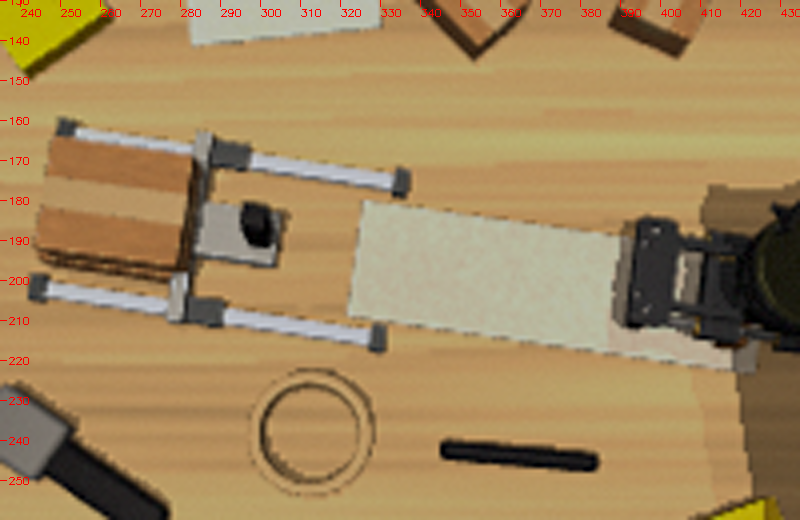

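View pics/s17c.png

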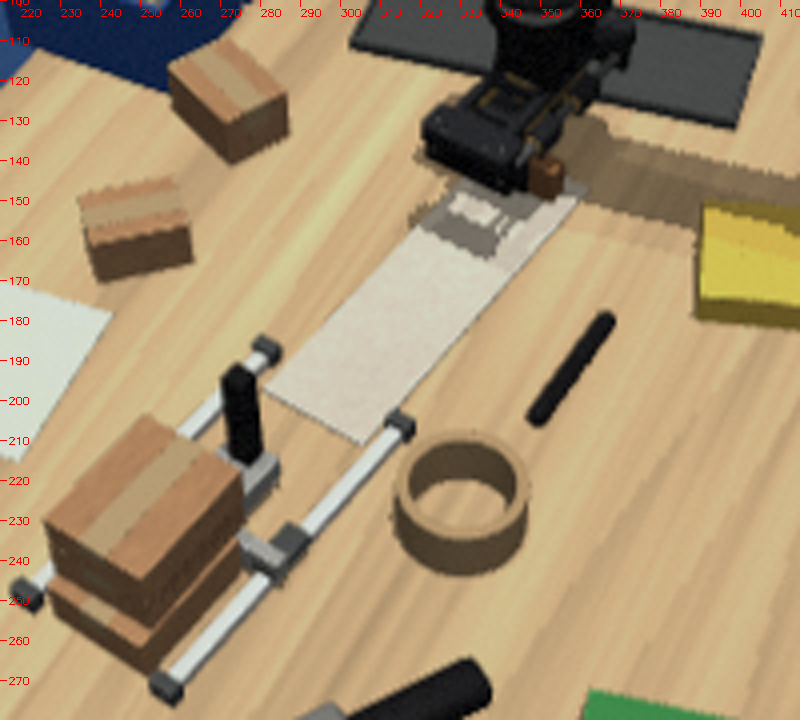

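{"fn": "servo_tool", "kwargs": {"deltas": [[0, -0.005, -0.01, 0, 0, 0], [0, -0.01, -0.025, 0, 0, 0], [0, -0.02, -0.045, 0, 0, 0], [0, -0.03, -0.065, 0, 0, 0], [0, -0.04, -0.085, 0, 0, 0], [0, -0.05, -0.1, 0, 0, 0], [0, -0.05, -0.1, 0, 0, 0]]}}

```text
time: 20.25
ee_pos: [0.5063, -0.1969, 0.1216]
tool_rot: [[-0.989, 0.145, 0.005], [0.145, 0.989, 0.0], [-0.005, 0.001, -1.0]]
wrist_force: [-0.2, -0.6, -2.3]
width: 0.204
```

```bash
python3 - <<'E'
from h import *
st()
cv2.imwrite('pics/t18.png',grab_frame('top'));cv2.imwrite('pics/s18.png',grab_frame('side'))
crop('pics/s18.png',215,60,415,240,4,'pics/s18c.png')
crop('pics/t18.png',310,130,510,260,4,'pics/t18c.png')
c=np.array([.5568,-.3083])
overlay("pics/top0.png","top",[(place(box(-.167,.167,-.057,.057,0,.012),c,np.radians(8.65)),(0,255,0)),(place(box(-.163,.163,-.053,.053,.004,.012),c,np.radians(8.65)),(0,255,255))],(435,130,510,255),4,"pics/ovtray.png")
overlay("pics/side0.png","side",[(place(box(-.167,.167,-.057,.057,0,.012),c,np.radians(8.65)),(0,255,0)),(place(box(-.163,.163,-.053,.053,.004,.012),c,np.radians(8.65)),(0,255,255))],(295,80,415,140),6,"pics/ovtrays.png")
E
```

```text
t 20.25 pos [ 0.5063 -0.1969  0.1216] yaw 171.65 tilt [0.31 0.03] F [-0.21 -0.62 -2.29] M [-0.06 -0.16 -0.01] w 0.204 q [ 1.1   0.29 -0.88  1.83  0.24  1.13  1.56]
```

View pics/s18c.png

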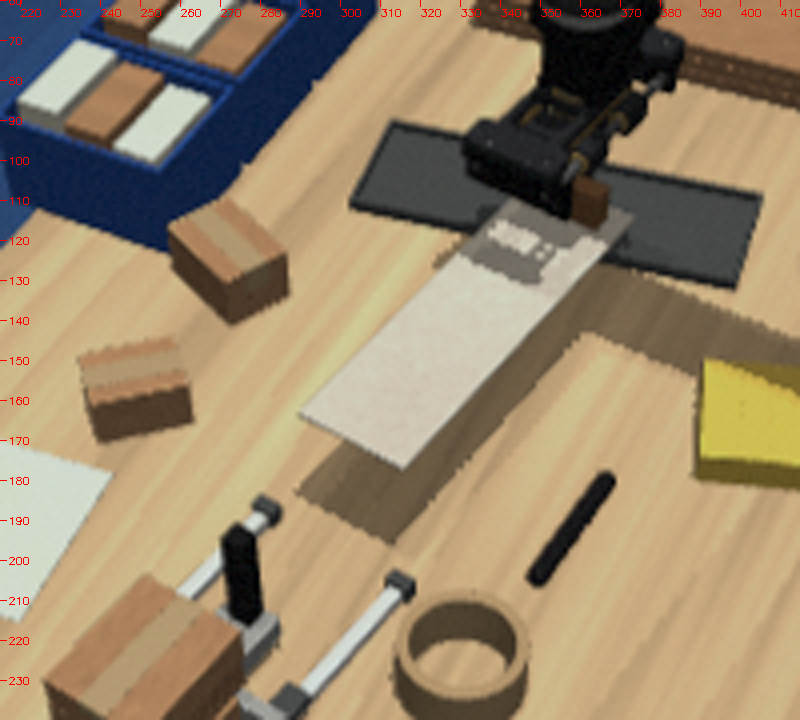

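View pics/t18c.png

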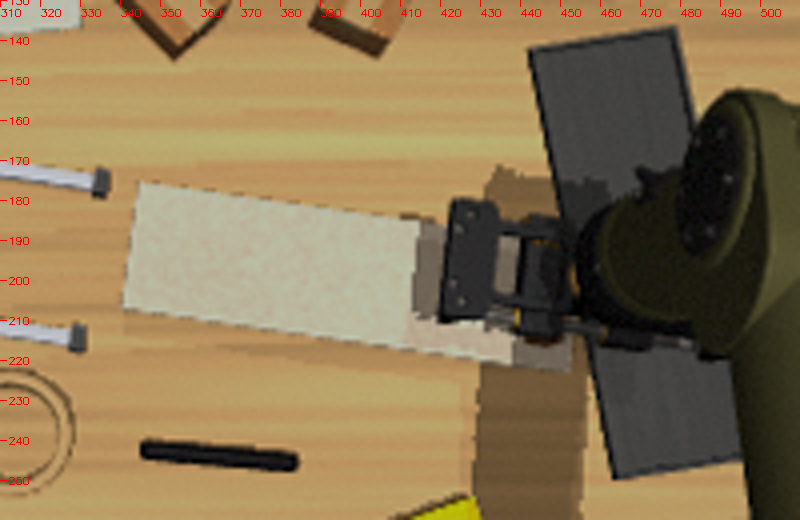

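View pics/ovtray.png

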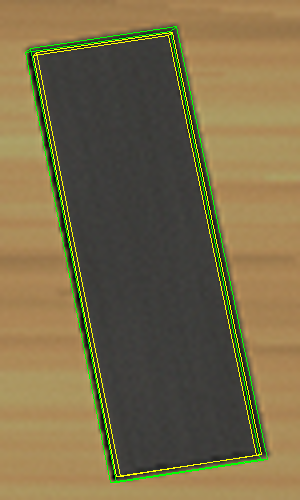

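View pics/ovtrays.png

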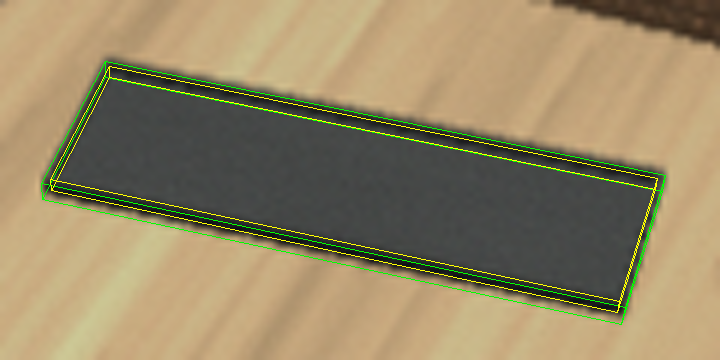

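```bash
python3 - <<'E'
from h import *
np.set_printoptions(precision=4,suppress=True)
T=lambda u,v:(u/4+309.5,v/4+129.5)
S=lambda u,v:(u/4+214.5,v/4+59.5)
s=get_state();p=np.array(s["ee_pos"]);R=np.array(s["tool_rot"])
for z in(.095,.105):
    for n,q in(("top",[T(138,182),T(123,307),T(572,372)]),("side",[S(300,415),S(403,468),S(633,213)])):
        P=[ray(n,*a,z) for a in q]
        m=(P[0]+P[1])/2
        e=P[0]-P[1]
        f=P[2]-P[1]
        print(z,n,"mid rel tool",(R.T@(m-p))[:2],"width",np.linalg.norm(e),"ang perp",np.degrees(np.arctan2(e[1],e[0]))+90,"len",np.linalg.norm(f),"ang",np.degrees(np.arctan2(-f[1],-f[0])))
E
```

```text
0.095 top mid rel tool [-0.0015  0.2825] width 0.08911529488588477 ang perp 82.83006572575056 len 0.3130524577378347 ang 81.67431152158478
0.095 side mid rel tool [-0.002   0.2769] width 0.08778725226443491 ang perp 82.28364295657659 len 0.3165014883903956 ang 82.45535423200202
0.105 top mid rel tool [0.0002 0.2828] width 0.08827178189943714 ang perp 82.83006572575057 len 0.3100892872306915 ang 81.6743115215848
0.105 side mid rel tool [0.0034 0.284 ] width 0.08686548638481659 ang perp 82.28364295657667 len 0.31317822373269905 ang 82.455354232002
```

```bash
python3 - <<'E'
from h import *
to((.4293,-.3282,.12),98.5)
E
```

```text
delta [ 5.6300e-02 -1.4270e-01 -6.0000e-04  4.1000e-03  3.0000e-04  1.2787e+00] t 20.35
```

{"fn": "servo_tool", "kwargs": {"deltas": [[0.003, -0.006, -0.004, 0, 0, 0.05], [0.008, -0.018, -0.008, 0, 0, 0.15], [0.013, -0.032, -0.01, 0.001, 0, 0.27], [0.018, -0.046, -0.01, 0.001, 0, 0.4], [0.024, -0.06, -0.01, 0.002, 0, 0.53], [0.03, -0.074, -0.01, 0.002, 0, 0.66], [0.035, -0.088, -0.01, 0.003, 0, 0.79], [0.04, -0.102, -0.008, 0.003, 0, 0.92], [0.046, -0.116, -0.005, 0.004, 0, 1.05], [0.052, -0.13, -0.002, 0.004, 0, 1.16], [0.055, -0.139, 0, 0.004, 0, 1.24], [0.0563, -0.1427, 0, 0.004, 0, 1.279]]}}

```text
time: 21.85
ee_pos: [0.4284, -0.3282, 0.1187]
tool_rot: [[-0.145, 0.989, -0.001], [0.989, 0.145, 0.001], [0.001, -0.001, -1.0]]
wrist_force: [-0.1, -0.2, -1.5]
width: 0.205
```

{"fn": "servo_tool", "kwargs": {"deltas": [[0, 0, 0, 0, 0, 0], [0, 0, 0, 0, 0, 0]]}}

```text
time: 22.1
ee_pos: [0.4286, -0.3276, 0.1186]
tool_rot: [[-0.146, 0.989, -0.001], [0.989, 0.146, 0.002], [0.002, -0.001, -1.0]]
wrist_force: [-0.3, -0.2, -1.3]
width: 0.203
```

```bash
python3 - <<'E'
from h import *
st(); to((.4293,-.3282,.12),98.5)
cv2.imwrite('pics/t19.png',grab_frame('top'));cv2.imwrite('pics/s19.png',grab_frame('side'))
crop('pics/s19.png',275,40,435,150,5,'pics/s19c.png')
crop('pics/t19.png',415,110,535,260,4,'pics/t19c.png')
E
```

```text
t 22.10 pos [ 0.4286 -0.3276  0.1186] yaw 98.38 tilt [-0.07  0.09] F [-0.32 -0.2  -1.27] M [-0.02  0.02  0.04] w 0.203 q [ 1.17  0.23 -0.63  1.85  0.15  1.11  0.63]
delta [-0.0007  0.0006 -0.0014 -0.001  -0.0018 -0.0021] t 22.1
```

View pics/s19c.png

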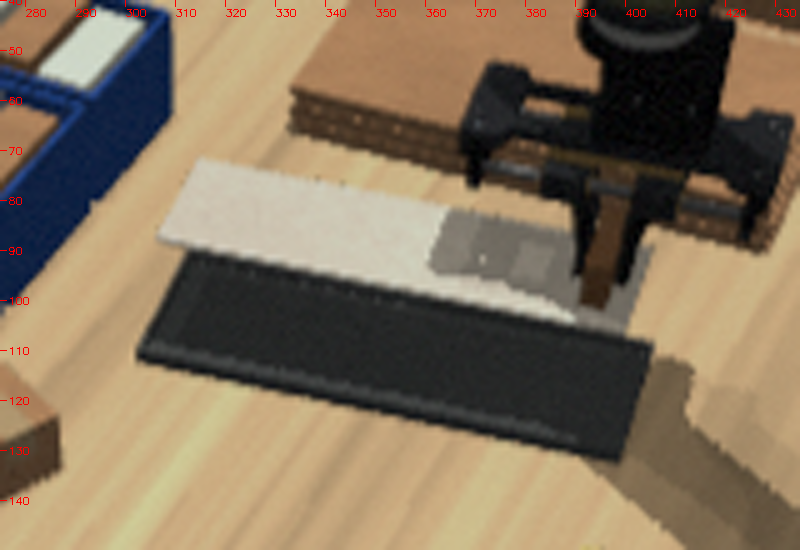

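View pics/t19c.png

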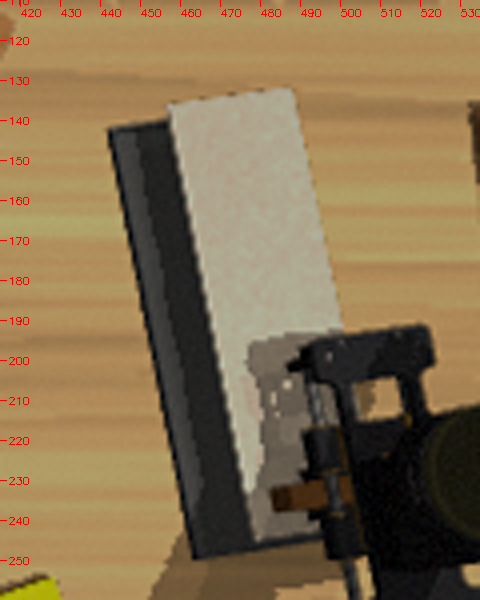

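{"fn": "servo_tool", "kwargs": {"deltas": [[0, 0, 0.015, 0, -0.002, 0], [0, 0.0005, 0.035, 0, -0.002, -0.002], [0, 0.0005, 0.055, 0, -0.002, -0.002], [0, 0.0005, 0.07, 0, -0.002, -0.002], [0, 0.0005, 0.076, 0, -0.002, -0.002], [0, 0.0005, 0.076, 0, -0.002, -0.002]]}}

```text
time: 22.95
ee_pos: [0.4291, -0.3274, 0.0423]
tool_rot: [[-0.148, 0.989, -0.001], [0.989, 0.148, -0.0], [0.0, -0.001, -1.0]]
wrist_force: [-0.1, -0.7, -0.6]
width: 0.204
```

```bash
python3 - <<'E'
from h import *
st(); to((.4293,-.3282,.0255),98.5)
cv2.imwrite('pics/t20.png',grab_frame('top'));cv2.imwrite('pics/s20.png',grab_frame('side'))
crop('pics/s20.png',295,70,415,150,6,'pics/s20c.png')
crop('pics/t20.png',430,125,530,260,4,'pics/t20c.png')
E
```

```text
t 22.95 pos [ 0.4291 -0.3274  0.0423] yaw 98.49 tilt [-0.06 -0.  ] F [-0.06 -0.75 -0.6 ] M [-0.04 -0.02 -0.03] w 0.204 q [ 1.13  0.33 -0.6   1.91  0.22  0.97  0.57]
delta [-0.0008  0.0001  0.0168 -0.001  -0.0001 -0.0001] t 22.95
```

View pics/s20c.png

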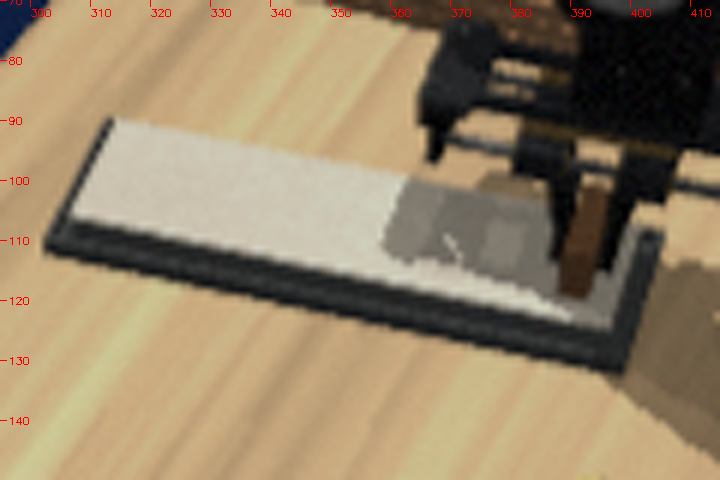

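View pics/t20c.png

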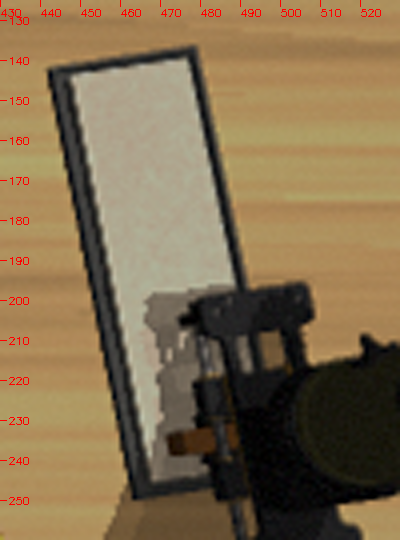

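```bash
python3 - <<'E'
from h import *
s=get_state();p=np.array(s["ee_pos"]);R=np.array(s["tool_rot"])
c=p[:2]+.129*R[:2,1]
b=[(place(box(-.155,.155,-.045,.045,.0218,.0258),c,np.radians(8.5)),(0,0,255)),(place(box(-.163,.163,-.053,.053,.004,.012),(.5568,-.3083),np.radians(8.65)),(0,255,255))]
overlay('pics/s20.png','side',b,(295,80,415,140),6,'pics/o1.png')
overlay('pics/t20.png','top',b,(430,130,510,255),4,'pics/o2.png')
E
```

```text
(no output)
```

View pics/o1.png

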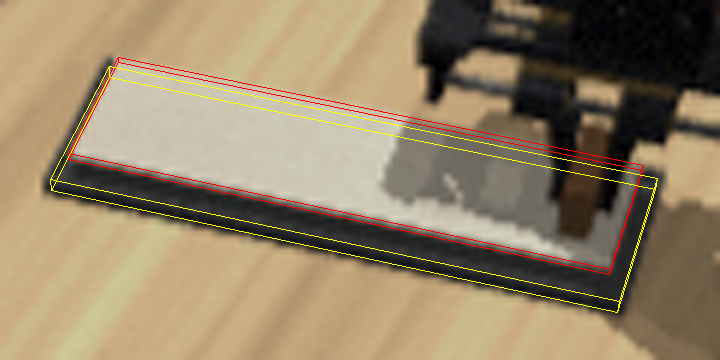

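View pics/o2.png

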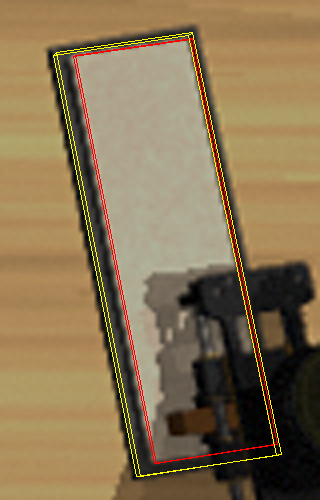

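{"fn": "servo_tool", "kwargs": {"deltas": [[-0.0008, 0, 0.006, 0, 0, 0], [-0.0008, 0, 0.011, 0, 0, 0], [-0.0008, 0, 0.0145, 0, 0, 0], [-0.0008, 0, 0.0165, 0, 0, 0], [-0.0008, 0, 0.0165, 0, 0, 0]]}}

```text
time: 23.68
ee_pos: [0.4297, -0.3286, 0.0266]
tool_rot: [[-0.148, 0.989, -0.0], [0.989, 0.148, -0.001], [-0.001, -0.0, -1.0]]
wrist_force: [-0.4, -0.0, -2.3]
width: 0.206
```

```bash
python3 - <<'E'
from h import *
st(); to((.4293,-.3282,.0245),98.5)
cv2.imwrite('pics/t21.png',grab_frame('top'));cv2.imwrite('pics/s21.png',grab_frame('side'))
crop('pics/s21.png',295,70,415,150,6,'pics/s21c.png')
crop('pics/t21.png',430,125,530,260,4,'pics/t21c.png')
E
```

```text
t 23.68 pos [ 0.4297 -0.3286  0.0266] yaw 98.49 tilt [-0.   -0.06] F [-0.38 -0.03 -2.29] M [-0.08  0.02  0.01] w 0.206 q [ 1.12  0.35 -0.6   1.92  0.24  0.94  0.56]
delta [ 0.0004 -0.0003  0.0021 -0.0002  0.001  -0.0002] t 23.68
```

View pics/s21c.png

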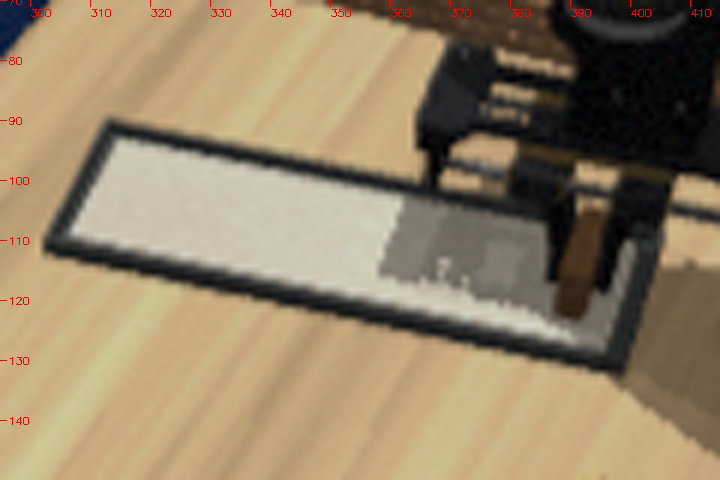

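View pics/t21c.png

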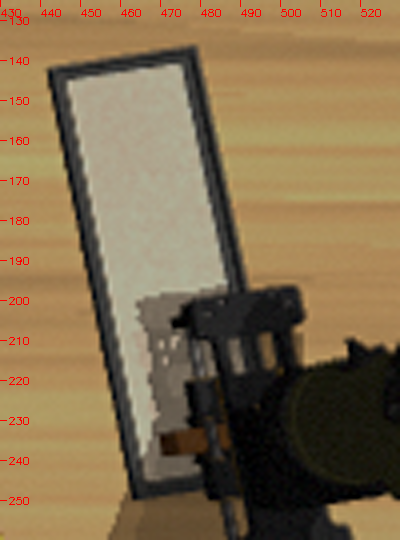

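Board is centred inside the tray walls about 2 mm above the floor, so I'll lower it until it touches.

{"fn": "servo_tool", "kwargs": {"deltas": [[0, 0, 0.0015, 0, 0, 0], [0, 0, 0.0025, 0, 0, 0], [0, 0, 0.003, 0, 0, 0], [0, 0, 0.003, 0, 0, 0]]}}

```text
time: 24.28
ee_pos: [0.43, -0.3288, 0.0244]
tool_rot: [[-0.148, 0.989, 0.0], [0.989, 0.148, -0.002], [-0.002, 0.0, -1.0]]
wrist_force: [-1.8, 1.3, 5.3]
width: 0.205
```

```bash
python3 -c "
from h import *
st()"
```

```text
t 24.27 pos [ 0.43   -0.3288  0.0244] yaw 98.49 tilt [ 0.02 -0.1 ] F [-1.78  1.34  5.25] M [ 0.29  0.31 -0.02] w 0.205 q [ 1.12  0.36 -0.59  1.92  0.25  0.94  0.56]
```

{"fn": "servo_tool", "kwargs": {"deltas": [[0, 0, 0, 0, 0, 0], [0, 0, 0, 0, 0, 0], [0, 0, 0, 0, 0, 0], [0, 0, 0, 0, 0, 0]], "gripper": 168}}

```text
time: 24.78
ee_pos: [0.43, -0.3288, 0.0243]
tool_rot: [[-0.148, 0.989, 0.0], [0.989, 0.148, -0.002], [-0.002, 0.0, -1.0]]
wrist_force: [-0.3, -0.0, 0.3]
width: 0.336
```

{"fn": "servo_tool", "kwargs": {"deltas": [[0, 0, -0.01, 0, 0, 0], [0, 0, -0.03, 0, 0, 0], [0, 0, -0.06, 0, 0, 0], [0, 0, -0.1, 0, 0, 0], [0, 0, -0.15, 0, 0, 0], [0, 0, -0.18, 0, 0, 0], [0, 0, -0.18, 0, 0, 0]]}}

```text
time: 25.65
ee_pos: [0.4317, -0.3294, 0.2087]
tool_rot: [[-0.148, 0.989, 0.005], [0.989, 0.148, -0.007], [-0.008, 0.004, -1.0]]
wrist_force: [0.4, -0.9, -0.5]
width: 0.342
```

```bash
python3 - <<'E'
from h import *
st()
cv2.imwrite('pics/t22.png',grab_frame('top'));cv2.imwrite('pics/s22.png',grab_frame('side'))
M=model((.5765,.3008),np.radians(81.8),.0785,.0138,0.0,-.091)
dn=lambda b:b-[0,0,.004]
overlay('pics/s22.png','side',[(dn(M[6][0]),M[6][1]),(dn(M[7][0]),M[7][1])],(210,165,330,280),5,'pics/o3.png')
crop('pics/t22.png',235,130,361,225,6,'pics/t22c.png')
E
```

```text
t 25.65 pos [ 0.4317 -0.3294  0.2087] yaw 98.50 tilt [ 0.31 -0.41] F [ 0.41 -0.87 -0.54] M [-0.03 -0.13 -0.02] w 0.342 q [ 1.19  0.15 -0.64  1.74  0.09  1.28  0.68]
```

View pics/s22.png

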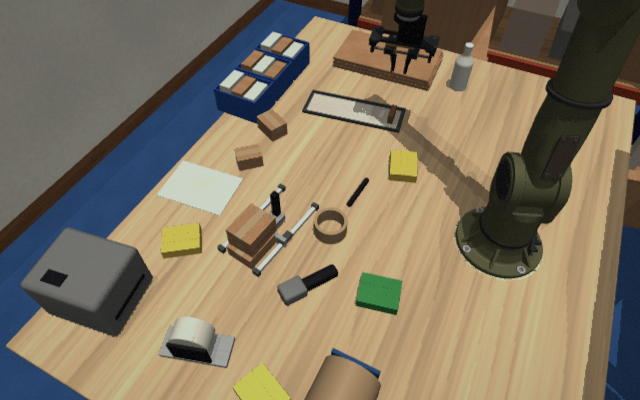

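View pics/t22.png

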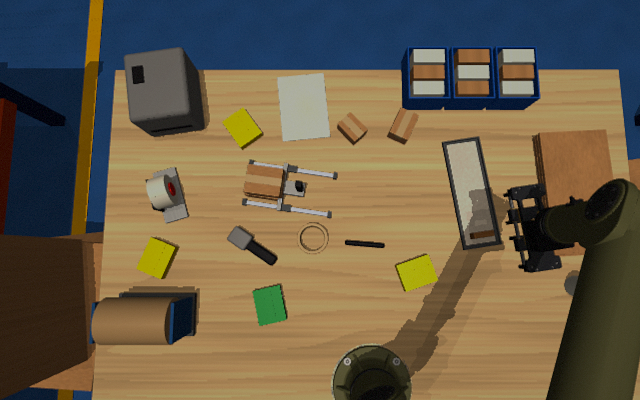

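View pics/o3.png

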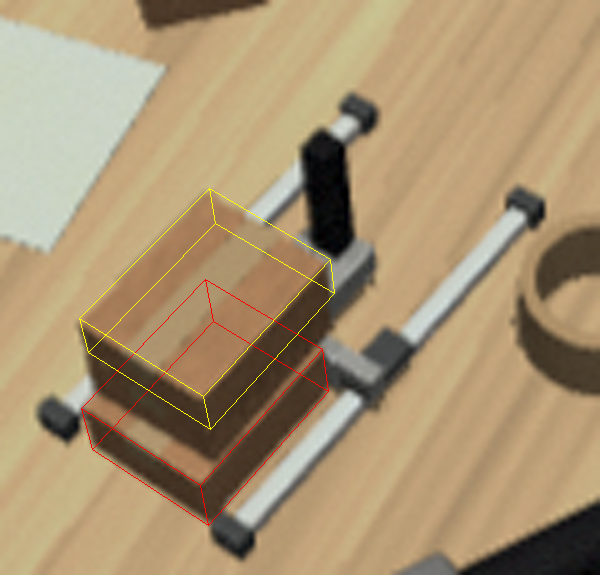

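View pics/t22c.png

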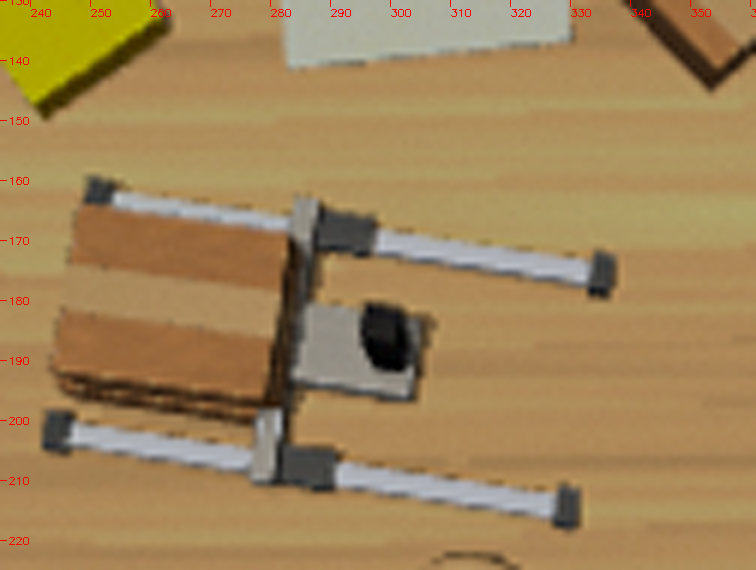

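```bash
python3 - <<'E'
from h import *
crop('pics/s22.png',295,70,415,150,6,'pics/s22c.png')
A=cv2.imread('pics/top0.png').astype(float);B=cv2.imread('pics/t22.png').astype(float)
for n,(x0,y0,x1,y1) in dict(tape=(295,218,332,258),marker=(340,235,390,252),scanner=(222,220,282,270),sp1=(333,108,372,148),sp2=(384,103,422,147),green=(248,280,292,330)).items():
    a,b=[np.float32(q[y0:y1,x0:x1].mean(2)) for q in(A,B)]
    print(n,np.round(cv2.phaseCorrelate(a,b,cv2.createHanningWindow(a.shape[::-1],cv2.CV_32F))[0],2))
E
```

```text
tape [-0.03  0.07]
marker [-0.11  0.12]
scanner [0.02 0.05]
sp1 [-0.08  0.04]
sp2 [-0.02  0.59]
green [0.5  0.08]
```

View pics/s22c.png

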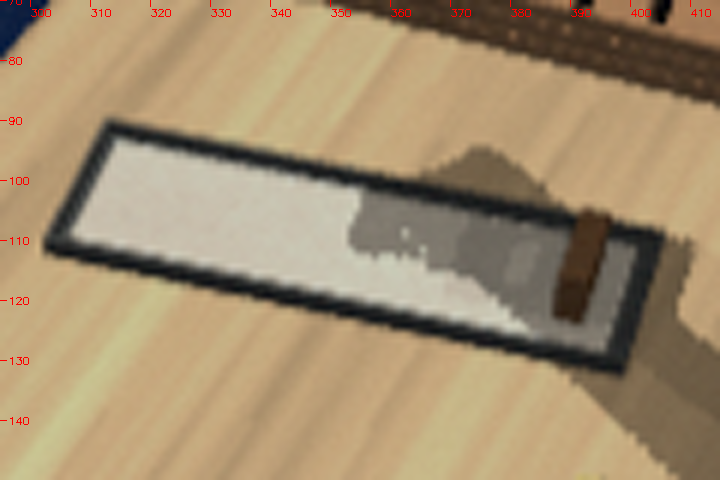

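```bash
python3 -c "
from station import *
print(job_done())"
```

```text
the job is handed in; nothing more can be done
None
```

The job is done and handed in at about 25.7 s of the 64 s allowed. I slid the stop up about 73 mm until it bore on the bottom carton. Then I drew the board out level by its cleat and set it down in the steel tray.

**Stop:** on the last push the force rose to about 12 N with only 0.1 mm of travel. The pictures showed no movement of the stack up to that point.

**Cartons:** they stand upright on the bench against the stop, within about 1–2 mm of where they started by the before-and-after overlay. The bottom carton seems to have moved up to about 1 mm when the cleat was gripped.

**Board:** it lies flat inside the tray walls. I lowered it until it touched at about 5 N before letting go, so it was not dropped.

**Other things:** the tape roll, marker, scanner and one spare carton shifted by less than 0.2 pixel. The other spare carton and the green look-alike read about 0.5–0.6 pixel (roughly 1.5 mm). I took this for a measuring error, since nothing came near either of them, but I did not check further. I checked the yellow look-alikes only by eye, and they look unmoved.

The gripper tilted by up to about 2.5° while pushing the stop, because each call's target started from the already tilted pose. I levelled it before gripping the cleat.

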